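Reload the specimen-label feed on the microscope bench

TASK

Get the label feed ready: first drop the spent cardboard cores from its spindles into the waste bin and work the aluminium guide over until its hole drops over the dowel, foot flat on the deck and its long side in line with the row of spindles. Then put every label roll whose core is wide enough onto the spindles, one to a spindle and fully home on the deck, and drop a steel keeper ring over the spindle on top of each. Leave the narrow-core rolls and the other lab things on the bench where they are; a keeper to spare can stay put.

Things in the scene. Friction and masses are not known exactly. Their poses are not given: they have to be found in the camera images.
- deck: fixed grey steel base plate of the label feed, 180 (x) by 290 (y) by 12 mm thick; three spindles in a row along its y, 90 mm apart, at x = -25 mm, and one small dowel at x = +70 mm, y = 0. Origin at the underside, off the plate's centre (plate spans x -75..+105 mm, y -145..+145 mm); yaw within 0.15 rad of the robot's axes
- spindle1 (a point): foot of an upright steel spindle, on its axis at the deck's top face (12 mm above the bench); the spindle is 18 mm in diameter and 50 mm tall above the deck, its top 7 mm tapering to 10 mm. Site axes are the deck's
- spindle2 (a point): foot of an upright steel spindle, on its axis at the deck's top face (12 mm above the bench); the spindle is 18 mm in diameter and 50 mm tall above the deck, its top 7 mm tapering to 10 mm. Site axes are the deck's
- spindle3 (a point): foot of an upright steel spindle, on its axis at the deck's top face (12 mm above the bench); the spindle is 18 mm in diameter and 50 mm tall above the deck, its top 7 mm tapering to 10 mm. Site axes are the deck's
- dowel (a point): foot of the locating dowel, at the deck's top face: steel pin 8 mm in diameter, 8 mm tall, its top 2 mm tapered to 5 mm. Axes are the deck's
- guide: loose aluminium label guide, 90 g: foot 36 (x) by 80 (y) by 6 mm thick, on it a block to grip, 12 mm thick (x), 30 wide (y), centred at y = -20 mm, top 56 mm above the underside; 12 mm hole through the foot at y = +25 mm. Origin: centre of the underside. Starts flat on the deck, within 0.12 rad of the deck's y axis, hole 30 to 60 mm from the dowel towards the deck's -y
- guide_hole (a point): centre of the guide's 12 mm hole, at the foot's underside (guide's y = +25 mm)
- roll1: paper label roll with a WIDE cardboard core: outside diameter 54 mm, 30 mm tall, through bore 24 mm (fits the 18 mm spindles), about 70 g, standing on the bench on its flat face; origin at the centre of its underside, z up its axis. Two or three of roll1..roll3 are present, anywhere among the five roll places left and right of the deck
- roll2: paper label roll with a WIDE cardboard core: outside diameter 54 mm, 30 mm tall, through bore 24 mm (fits the 18 mm spindles), about 70 g, standing on the bench on its flat face; origin at the centre of its underside, z up its axis. Two or three of roll1..roll3 are present, anywhere among the five roll places left and right of the deck
- roll3: paper label roll with a WIDE cardboard core: outside diameter 54 mm, 30 mm tall, through bore 24 mm (fits the 18 mm spindles), about 70 g, standing on the bench on its flat face; origin at the centre of its underside, z up its axis. Two or three of roll1..roll3 are present, anywhere among the five roll places left and right of the deck
- narrow1: look-alike label roll with a NARROW core: outside diameter 54 mm, 30 mm tall, but the bore is only 10 mm, so it cannot go on a spindle; origin at the centre of its underside, z up its axis. To be left where it stands
- narrow2: look-alike label roll with a NARROW core: outside diameter 54 mm, 30 mm tall, but the bore is only 10 mm, so it cannot go on a spindle; origin at the centre of its underside, z up its axis. To be left where it stands
- core1: spent cardboard core: plain tube, outside diameter 29 mm, bore 24 mm, 30 mm tall, 15 g, standing on the deck around spindle 1; origin at the centre of its underside, z up its axis. Two or three of core1..core3 are present
- core2: spent cardboard core: plain tube, outside diameter 29 mm, bore 24 mm, 30 mm tall, 15 g, standing on the deck around spindle 2; origin at the centre of its underside, z up its axis. Two or three of core1..core3 are present
- core3: spent cardboard core: plain tube, outside diameter 29 mm, bore 24 mm, 30 mm tall, 15 g, standing on the deck around spindle 3; origin at the centre of its underside, z up its axis. Two or three of core1..core3 are present
- keeper1: steel keeper ring: outside diameter 36 mm, bore 22 mm, 16 mm tall, 50 g, standing on its flat face on the bench beyond the deck; slips over a spindle on top of a roll to hold it down; origin at the centre of its underside, z up its axis. All three are always present
- keeper2: steel keeper ring: outside diameter 36 mm, bore 22 mm, 16 mm tall, 50 g, standing on its flat face on the bench beyond the deck; slips over a spindle on top of a roll to hold it down; origin at the centre of its underside, z up its axis. All three are always present
- keeper3: steel keeper ring: outside diameter 36 mm, bore 22 mm, 16 mm tall, 50 g, standing on its flat face on the bench beyond the deck; slips over a spindle on top of a roll to hold it down; origin at the centre of its underside, z up its axis. All three are always present
- bin: fixed grey open waste bin, 120 by 120 mm, 60 mm tall, walls and floor 3 mm; origin at the centre of its underside
- puck1: bystander: black resin-mounted specimen, disc 30 mm across, 20 mm tall; origin at the centre of its underside
- puck2: bystander: the same kind of resin-mounted specimen; origin at the centre of its underside
- canister: bystander: black round lens case with a metal cap, 38 mm across, 57 mm tall; origin at the centre of its underside
- tweezers: bystander: steel tweezers 110 mm long lying along their x; origin at the middle, on the bench
- marker: bystander: white marker pen 120 mm long, 13 mm thick, lying along its x; origin at the middle, on the bench

How it is judged:
On the way, in this order (a step that is already met when the one before it is completed fails the run):
1. the spent cores are in the bin and the guide sits on its dowel, before any roll is on a spindle (horizontal distance between guide_hole and dowel below 0.004 m and z of guide_hole in the frame of dowel below 0.003 m and angle between guide's own z axis and vertical below 0.06 rad and angle between the y axis of guide and the y axis of deck, either way round below 0.3 rad and x of core1 in the frame of bin between -0.058 and 0.058 m and y of core1 in the frame of bin between -0.058 and 0.058 m and height (world z) of each of core1, core2, core3 below 0.055 m and x of core2 in the frame of bin between -0.058 and 0.058 m and y of core2 in the frame of bin between -0.058 and 0.058 m and x of core3 in the frame of bin between -0.058 and 0.058 m and y of core3 in the frame of bin between -0.058 and 0.058 m and horizontal distance between each of roll1, roll2, roll3 and spindle1 above 0.02 m and horizontal distance between each of roll1, roll2, roll3 and spindle2 above 0.02 m and horizontal distance between each of roll1, roll2, roll3 and spindle3 above 0.02 m), for 0.2 s.
2. every wide-core roll is fully home on a spindle (((horizontal distance between roll1 and spindle1 below 0.005 m and z of roll1 in the frame of spindle1 below 0.003 m and angle between roll1's own z axis and vertical below 0.06 rad) or (horizontal distance between roll1 and spindle2 below 0.005 m and z of roll1 in the frame of spindle2 below 0.003 m and angle between roll1's own z axis and vertical below 0.06 rad) or (horizontal distance between roll1 and spindle3 below 0.005 m and z of roll1 in the frame of spindle3 below 0.003 m and angle between roll1's own z axis and vertical below 0.06 rad)) and ((horizontal distance between roll2 and spindle1 below 0.005 m and z of roll2 in the frame of spindle1 below 0.003 m and angle between roll2's own z axis and vertical below 0.06 rad) or (horizontal distance between roll2 and spindle2 below 0.005 m and z of roll2 in the frame of spindle2 below 0.003 m and angle between roll2's own z axis and vertical below 0.06 rad) or (horizontal distance between roll2 and spindle3 below 0.005 m and z of roll2 in the frame of spindle3 below 0.003 m and angle between roll2's own z axis and vertical below 0.06 rad)) and ((horizontal distance between roll3 and spindle1 below 0.005 m and z of roll3 in the frame of spindle1 below 0.003 m and angle between roll3's own z axis and vertical below 0.06 rad) or (horizontal distance between roll3 and spindle2 below 0.005 m and z of roll3 in the frame of spindle2 below 0.003 m and angle between roll3's own z axis and vertical below 0.06 rad) or (horizontal distance between roll3 and spindle3 below 0.005 m and z of roll3 in the frame of spindle3 below 0.003 m and angle between roll3's own z axis and vertical below 0.06 rad))), for 0.2 s.
3. a keeper ring lies on top of every mounted roll (((horizontal distance between keeper1 and roll1 below 0.008 m and z of keeper1 in the frame of roll1 between 0.027 and 0.034 m and angle between keeper1's own z axis and vertical below 0.06 rad) or (horizontal distance between keeper2 and roll1 below 0.008 m and z of keeper2 in the frame of roll1 between 0.027 and 0.034 m and angle between keeper2's own z axis and vertical below 0.06 rad) or (horizontal distance between keeper3 and roll1 below 0.008 m and z of keeper3 in the frame of roll1 between 0.027 and 0.034 m and angle between keeper3's own z axis and vertical below 0.06 rad)) and ((horizontal distance between keeper1 and roll2 below 0.008 m and z of keeper1 in the frame of roll2 between 0.027 and 0.034 m and angle between keeper1's own z axis and vertical below 0.06 rad) or (horizontal distance between keeper2 and roll2 below 0.008 m and z of keeper2 in the frame of roll2 between 0.027 and 0.034 m and angle between keeper2's own z axis and vertical below 0.06 rad) or (horizontal distance between keeper3 and roll2 below 0.008 m and z of keeper3 in the frame of roll2 between 0.027 and 0.034 m and angle between keeper3's own z axis and vertical below 0.06 rad)) and ((horizontal distance between keeper1 and roll3 below 0.008 m and z of keeper1 in the frame of roll3 between 0.027 and 0.034 m and angle between keeper1's own z axis and vertical below 0.06 rad) or (horizontal distance between keeper2 and roll3 below 0.008 m and z of keeper2 in the frame of roll3 between 0.027 and 0.034 m and angle between keeper2's own z axis and vertical below 0.06 rad) or (horizontal distance between keeper3 and roll3 below 0.008 m and z of keeper3 in the frame of roll3 between 0.027 and 0.034 m and angle between keeper3's own z axis and vertical below 0.06 rad))), for 0.2 s.
At the end, for the whole second after the job is handed in: cores in the bin; guide hole within 4 mm of the dowel, foot flat (3 mm, 0.06 rad), within 0.3 rad of the deck's y axis either way round; wide rolls within 5 mm of a spindle, 3 mm of the deck, upright, still, each with a keeper flat on it; narrow rolls upright; they and bystanders moved under 60 mm (all of step 2 and all of step 3 and horizontal distance between guide_hole and dowel below 0.004 m and z of guide_hole in the frame of dowel below 0.003 m and angle between guide's own z axis and vertical below 0.06 rad and angle between the y axis of guide and the y axis of deck, either way round below 0.3 rad and x of core1 in the frame of bin between -0.058 and 0.058 m and y of core1 in the frame of bin between -0.058 and 0.058 m and height (world z) of each of core1, core2, core3 below 0.055 m and x of core2 in the frame of bin between -0.058 and 0.058 m and y of core2 in the frame of bin between -0.058 and 0.058 m and x of core3 in the frame of bin between -0.058 and 0.058 m and y of core3 in the frame of bin between -0.058 and 0.058 m and linear speed of each of roll1, roll2, roll3 below 0.02 m/s and distance of each of narrow1, narrow2, puck1, puck2, canister, tweezers, marker from where it was at the start of the episode below 0.06 m and angle between each of narrow1, narrow2's own z axis and vertical below 0.2 rad); the robot touches nothing.
Of roll1, roll2, roll3 only 2 to 3 are there at a start; the rules pass over those that are not, and their reading is None.
Of core1, core2, core3 only 2 to 3 are there at a start; the rules pass over those that are not, and their reading is None.
At some moment in a run one of roll1, roll2, roll3 may be knocked a few centimetres aside while the robot is not near it.
Once in a run the grip may slacken for a moment while it holds something.
It also fails if it takes over 210 s, if anything falls off the work surface, if the arm or the gripper's body presses on something with over 40 N, if the wrist force passes 120 N, or if a joint passes its speed limit or range.

ROBOT

A 6-joint arm with a two-finger parallel gripper is mounted at the origin on the work surface. World frame = base frame: x ahead of the robot, y to its left, z up, the work surface at z = 0. Lengths are in m, angles in rad, forces in N, time in s.
With the tool pointing down it reaches from about 0.375 to 0.975 m from the base axis. Payload 3.8 kg.
Tool frame: the origin (TCP) lies midway between the tips of the shut fingers; the grasp point (between the pads) lies 19 mm behind it; z points along the fingers, y is the line along which they close (so a half turn about z gives the same grasp; the last joint's range is limited). The gripper opens to 85 mm and grips with 20 to 120 N. Pads are 22 mm wide; open, the fingers measure 114 mm over their backs; the gripper's body (76 mm by 85 mm) begins 54 mm behind the grasp point. The pads swing forward as they close: fully open they stand 13 mm farther back than shut.
Start: joints at [-1.181, 0.264, 1.604, -0, 1.274, -0.037], TCP at [0.279, -0.614, 0.231] pointing down, gripper open.
Joint ranges: [-2.63, 2.63], [-0.94, 2.18], [0.31, 2.57], [-1.31, 4.45], [0, 2.66], [-2.55, 2.55]. Speed limits (rad/s): [2.57, 2.57, 3.14, 3.14, 3.14, 3.14].

INTERFACE

Orientations are given as a rotation vector (axis times angle).
In Python, from workcell import bot gives the robot as it stands.
- The arm moves only by the tool servo_tool, never from a script. Its argument "series" is a list of rows, each a list of 7 numbers: the shift along the world's x, y, z in units of 0.15 m (1.0 is 0.15 m), then the turn, a rotation vector about the world's x, y, z in units of 180 degrees (1.0 is 180 degrees), then the closure, from 0 (fully open) to 1 (shut). A call has 1 to 20 rows; each row is the pose to reach, as a shift and turn from the pose commanded when the call began, turning the shorter way round; what a row does not reach only later rows make up. A row lasts 1/10 s, in which the tool goes at most 50 mm and 8.59 degrees, less where a joint would pass 70% of its speed; a pose out of reach is approached as far as the arm can. A call with a number of a shift or a turn outside -1 to 1 is refused whole. A call with a gripper value outside its range is refused whole. The fingers move at their own pace and stop on an object; "newtons" is the grip in N (left out, the last holds). Time passes only in rows, so rows that repeat a pose let the fingers close. It gives the time, the measured TCP pose, the force, the opening and the grip force at its end, in the units of the state.
- bot.read_state(): the state, without advancing time (a new reading comes with each control period).
- bot.read_camera(name): name is "scene" or "top" or "wrist"; returns the picture (480x640x3 uint8, red, green, blue); there is no depth.
- bot.camera_info(name): a dict with "vertical_fov" (degrees; the focal length in pixels is half the picture's height over the tangent of half this angle, whatever the lens; pixels are square), "cx", "cy" (the principal point, pixels), "R" (3x3) and "t" (3): a world point X has camera coordinates R X + t. Camera axes: x right, y down, z forward; pixel columns grow to the right and rows downward; lengths in m; the calibration is good to about 2 mm. The wrist camera is an equidistant fisheye: a pixel r from the principal point sees the ray r / f radians off the axis. A picture is of the moment at which its call begins: read the wrist's pose just before it. camera_info takes no time and is no camera call; for the wrist camera it gives the pose at the moment of the call.
- bot.finish_job(): hands the job in; it is judged then, once.
Trained networks look in the newest picture that a camera, given by its name, has taken for a name from the list of things; names that differ only in an ending like _2 or _b are one class to them, and where a whole thing is asked for, a point or a joint stands for the part that bears it (a point fixed in the world has none). Each returns a list of dicts, best first, with "score" (0 to 1); they miss things now and then, are a little off and sometimes report something else, mostly with a low value. They report only what shows in the picture. A call takes as long as a camera call.
- bot.recognise(target, camera): "box" ([left, top, right, bottom] as shares, 0 to 1, of the picture: columns of its width, rows of its height, round what is visible of it).
- bot.trace(target, camera): "mask" (480x640 bool, what is visible of it) and "box" ([left, top, right, bottom] as shares, 0 to 1, of the picture: columns of its width, rows of its height, round what is visible of it).
- bot.mark_of(target, camera): "at" ([row, column] as shares, 0 to 1, of the picture: columns of its width, rows of its height: a listed point, or the origin of a listed thing).
The state is a dict: "time": time; "q": joint angles; "joint_vel": joint speeds; "joint_torque": joint torques, N m; "tool_pos": TCP position; "tcp_rot": TCP orientation; "wrist_force": force on the tool from outside, world axes, zero at the start; "torque": the same for the moment, N m; "width": opening from 0.0 (shut) to 1.0 (fully open); "grip_force": force on a finger pad.
Only numpy, scipy, OpenCV 4.12 (cv2) and the standard library are available. Lean on these libraries where they do the work, as an engineer would, in place of code of your own. Each camera call takes 0.05 s, during which the arm holds its last target. There are 200 camera calls.

## Working session

There is one attempt and no reset: what is moved stays moved. The work goes in short steps, Python scripts to look and compute and a tool call to move; the robot and the scene stay as the last step left them, time stands still between calls to the robot, and variables do not carry over. Pictures are saved under pics/ and viewed, at most 14 in all, crops included, and the job is handed in when it is done.

Besides the shell and the picture viewer there is one more tool, called after ">>>" in YAML: its name, and indented under it one key for each argument. servo_tool: Moves the arm, as the interface text tells. Shifts and turns lie within -1 to 1; 1 stands for 0.15 m of shift or 180 degrees of turn. Its arguments: {"type":"object","properties":{"series":{"type":"array","items":{"type":"array","items":{"type":"number"}}},"newtons":{"type":"number"}},"required":["series"]}

```bash
mkdir -p pics
python3 - <<'E'
from workcell import bot
import cv2
s=bot.read_state(); print({k:(v if not hasattr(v,'round') else v) for k,v in s.items()})
for c in("scene","top"):
    im=bot.read_camera(c); cv2.imwrite(f"pics/{c}0.png",im[:,:,::-1]); i=bot.camera_info(c); print(c,i)
E
```

```text
{'time': 0.0, 'q': array([-1.18090413e+00,  2.64782199e-01,  1.60535980e+00, -3.35262941e-06,
        1.27370380e+00, -3.68957638e-02]), 'joint_vel': array([-0.00062259,  0.00036329,  0.00175802, -0.0008773 , -0.00019001,
        0.00062612]), 'joint_torque': array([ 1.27112151e-03, -5.15115917e+01, -3.67313969e+01, -1.33430458e-04,
        1.30994007e-02,  2.54013923e-05]), 'tool_pos': array([ 0.27913952, -0.613781  ,  0.22995013]), 'tcp_rot': array([-3.06816667e+00, -6.64852413e-01,  6.25943381e-04]), 'wrist_force': array([-0.56134585, -0.45721106, -0.64212264]), 'torque': array([ 0.03454106, -0.04677731,  0.00041715]), 'grip_force': 0.0, 'width': 0.9989225523934157}
scene {'vertical_fov': 57.437214732643575, 'cx': 312.7652292145478, 'cy': 236.40198293919744, 'R': array([[ 0.08417848,  0.99642115, -0.00767253],
       [ 0.77743022, -0.07049055, -0.62500667],
       [-0.62331071,  0.04664725, -0.7805817 ]]), 't': array([-0.02929414, -0.36055142,  1.17542801])}
top {'vertical_fov': 54.338534911488914, 'cx': 319.2158739570916, 'cy': 238.29725163653615, 'R': array([[ 0.02671969, -0.99949607,  0.01713674],
       [-0.99278535, -0.02853704, -0.1164598 ],
       [ 0.11689014, -0.01390134, -0.99304756]]), 't': array([-0.02225514,  0.50351953,  0.91571017])}
```

View pics/top0.png

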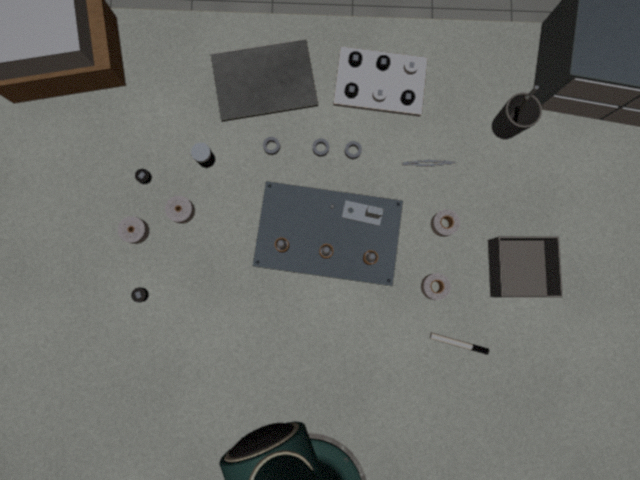

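View pics/scene0.png

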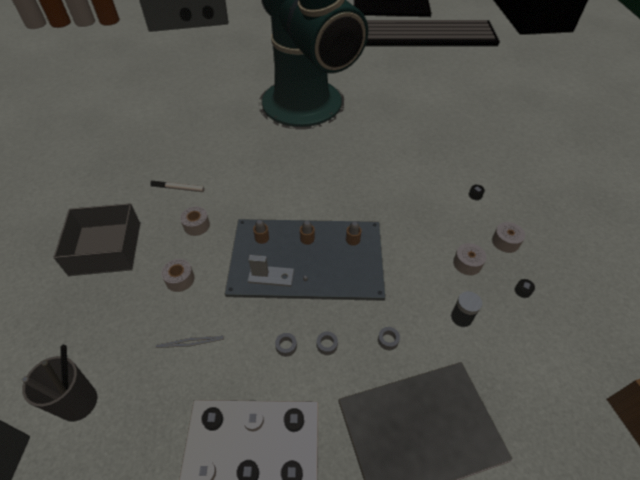

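The top view shows the deck at about (330,235), with cores on all three spindles at (281,244), (326,251) and (371,257). The guide is at (362,212) and the dowel at (333,207). The wide rolls are at (446,223) and (434,287), and the narrow ones at (180,210) and (135,230). The keepers are at (271,146), (320,148) and (353,150), and the bin at (525,267). The scene view agrees with this.

```bash
cat > h.py <<'E'
from workcell import bot
import numpy as np, cv2
def ray(i,u,v,fish=False):
    f=240/np.tan(np.radians(i["vertical_fov"]/2)); x=(u-i["cx"])/f; y=(v-i["cy"])/f
    if fish:
        r=np.hypot(x,y); d=np.array([x*np.sin(r)/max(r,1e-9),y*np.sin(r)/max(r,1e-9),np.cos(r)])
    else: d=np.array([x,y,1.])
    R=np.array(i["R"]); return -R.T@np.array(i["t"]), R.T@d
def onz(i,u,v,z,fish=False):
    c,d=ray(i,u,v,fish); return c+d*(z-c[2])/d[2]
def proj(i,X,fish=False):
    f=240/np.tan(np.radians(i["vertical_fov"]/2)); p=np.array(i["R"])@np.array(X)+i["t"]
    if fish:
        r=np.hypot(p[0],p[1]); th=np.arctan2(r,p[2]); return i["cx"]+f*th*p[0]/r, i["cy"]+f*th*p[1]/r
    return i["cx"]+f*p[0]/p[2], i["cy"]+f*p[1]/p[2]
def marks(cam,items,fish=False,smin=.3):
    i=bot.camera_info(cam); bot.read_camera(cam)
    for n,z in items:
        for d in bot.mark_of(n,cam):
            if d["score"]<smin: continue
            v,u=d["at"][0]*480,d["at"][1]*640
            print(cam,n,round(d["score"],2),"px",round(u),round(v),"xyz",onz(i,u,v,z,fish).round(4))
E
python3 - <<'E'
from h import *
marks("top",[("spindle1",.012),("dowel",.012),("guide_hole",.012),("guide",.012),("roll1",0),("narrow1",0),("keeper1",0),("core1",.012),("bin",0),("deck",0),("canister",0)])
marks("scene",[("spindle1",.012),("dowel",.012),("guide_hole",.012),("guide",.012),("roll1",0),("keeper1",0),("core1",.012)])
print(bot.read_state()["time"])
E
```

```text
top spindle1 0.89 px 371 258 xyz [ 0.4684 -0.1166  0.012 ]
top spindle1 0.83 px 324 253 xyz [ 0.4749 -0.0186  0.012 ]
top spindle1 0.71 px 282 244 xyz [0.4929 0.067  0.012 ]
top spindle1 0.65 px 328 251 xyz [ 0.4794 -0.0276  0.012 ]
top dowel 0.55 px 333 207 xyz [ 0.5725 -0.0354  0.012 ]
top guide_hole 0.64 px 349 211 xyz [ 0.5652 -0.0688  0.012 ]
top guide 0.6 px 363 213 xyz [ 0.5606 -0.0972  0.012 ]
top roll1 0.85 px 441 223 xyz [ 0.5469 -0.2636  0.    ]
top roll1 0.61 px 431 286 xyz [ 0.415  -0.2429  0.    ]
top narrow1 0.86 px 136 230 xyz [0.5132 0.3719 0.    ]
top narrow1 0.85 px 183 210 xyz [0.558  0.2768 0.    ]
top keeper1 0.74 px 351 147 xyz [ 0.7062 -0.0705  0.    ]
top keeper1 0.65 px 321 148 xyz [ 0.7006 -0.0071  0.    ]
top keeper1 0.58 px 270 144 xyz [0.7057 0.1011 0.    ]
top keeper1 0.54 px 432 292 xyz [ 0.4033 -0.2455  0.    ]
top core1 0.75 px 183 212 xyz [0.5525 0.273  0.012 ]
top core1 0.65 px 281 247 xyz [0.4866 0.0688 0.012 ]
top core1 0.36 px 134 231 xyz [0.511 0.372 0.012]
top bin 0.95 px 516 267 xyz [ 0.4594 -0.4197  0.    ]
top bin 0.54 px 351 211 xyz [ 0.56
[... 428 characters left out ...]
wel 0.51 px 329 350 xyz [ 0.7136 -0.0043  0.012 ]
scene guide_hole 0.84 px 285 277 xyz [ 0.5632 -0.0694  0.012 ]
scene guide_hole 0.65 px 179 277 xyz [ 0.5454 -0.2658  0.012 ]
scene guide 0.78 px 271 274 xyz [ 0.5557 -0.0956  0.012 ]
scene roll1 0.86 px 196 220 xyz [ 0.3965 -0.2493  0.    ]
scene roll1 0.66 px 182 280 xyz [ 0.5443 -0.2641  0.    ]
scene keeper1 0.81 px 287 344 xyz [ 0.6908 -0.0726  0.    ]
scene keeper1 0.79 px 385 341 xyz [0.7007 0.0932 0.    ]
scene keeper1 0.64 px 329 350 xyz [ 0.7076 -0.0029  0.    ]
scene core1 0.5 px 351 240 xyz [0.4886 0.0642 0.012 ]
scene core1 0.48 px 260 239 xyz [ 0.4696 -0.1145  0.012 ]
scene core1 0.46 px 311 237 xyz [ 0.4726 -0.0145  0.012 ]
1.1
```

>>> servo_tool:
  series:
    - [0.32, 0.97, 0, 0, 0, 0.11, 0]
    - [0.32, 0.97, 0, 0, 0, 0.11, 0]
    - [0.32, 0.97, 0, 0, 0, 0.11, 0]
    - [0.32, 0.97, 0, 0, 0, 0.11, 0]
    - [0.32, 0.97, 0, 0, 0, 0.11, 0]
  newtons: 30

```text
time: 1.6
tool_pos: [0.3279, -0.4681, 0.2317]
tcp_rot: [2.908, 1.186, -0.0]
wrist_force: [-0.8, 0.2, -0.4]
width: 1.001
grip_force: 0.0
```

>>> servo_tool:
  series:
    - [0.32, 0.97, 0, 0, 0, 0.11, 0]
    - [0.32, 0.97, 0, 0, 0, 0.11, 0]
    - [0.32, 0.97, 0, 0, 0, 0.11, 0]
    - [0.32, 0.97, 0, 0, 0, 0.11, 0]
    - [0.32, 0.97, 0, 0, 0, 0.11, 0]

```text
time: 2.1
tool_pos: [0.376, -0.324, 0.2318]
tcp_rot: [2.661, 1.666, -0.001]
wrist_force: [1.0, 0.2, 0.8]
width: 1.0
grip_force: 0.0
```

>>> servo_tool:
  series:
    - [0.32, 0.97, 0, 0, 0, 0.108, 0]
    - [0.32, 0.97, 0, 0, 0, 0.108, 0]
    - [0.32, 0.97, 0, 0, 0, 0.108, 0]
    - [0.32, 0.97, 0, 0, 0, 0.108, 0]
    - [0.32, 0.97, 0, 0, 0, 0.108, 0]

```text
time: 2.6
tool_pos: [0.4242, -0.1789, 0.2316]
tcp_rot: [2.342, 2.091, -0.001]
wrist_force: [-0.3, -0.1, 0.6]
width: 1.003
grip_force: 0.0
```

>>> servo_tool:
  series:
    - [0.32, 0.97, 0, 0, 0, 0, 0.4]
    - [0.32, 0.97, 0, 0, 0, 0, 0.4]
    - [0.32, 0.97, 0, 0, 0, 0, 0.4]
    - [0.32, 0.97, 0, 0, 0, 0, 0.4]
    - [0.32, 0.97, 0, 0, 0, 0, 0.4]
    - [0.32, 0.97, 0, 0, 0, 0, 0.4]

```text
time: 3.2
tool_pos: [0.4715, -0.0348, 0.2311]
tcp_rot: [2.346, 2.089, -0.002]
wrist_force: [-0.8, 0.4, 0.1]
width: 0.6
grip_force: 0.0
```

Run:
```python
from h import *
s=bot.read_state(); print(s["time"],s["tool_pos"].round(4),s["tcp_rot"].round(4),s["width"],s["wrist_force"].round(2))
im=bot.read_camera("wrist"); cv2.imwrite("pics/w1.png",im[:,:,::-1]); print(bot.camera_info("wrist"))
marks("wrist",[("spindle1",.012),("dowel",.012),("guide_hole",.012),("guide",.012),("roll1",0),("keeper1",0),("core1",.012),("deck",0),("bin",0)],True)
```

```text
3.2 [ 0.4715 -0.0348  0.2311] [ 2.3462e+00  2.0885e+00 -1.8000e-03] 0.5997036522103047 [-0.77  0.41  0.08]
{'vertical_fov': 65.70646984690485, 'cx': 325.88984435596797, 'cy': 239.62967672063243, 'R': array([[ 9.93118586e-01, -1.17113083e-01,  1.84798436e-06],
       [-1.12616216e-01, -9.54980839e-01,  2.74461626e-01],
       [-3.21412825e-02, -2.72573150e-01, -9.61598053e-01]]), 't': array([-0.47244954, -0.0180362 ,  0.38433887])}
wrist spindle1 0.74 px 330 104 xyz [0.4873 0.0634 0.012 ]
wrist spindle1 0.66 px 330 278 xyz [ 0.4665 -0.1127  0.012 ]
wrist spindle1 0.62 px 332 196 xyz [ 0.4781 -0.0269  0.012 ]
wrist dowel 0.7 px 427 199 xyz [ 0.5737 -0.0397  0.012 ]
wrist dowel 0.66 px 422 256 xyz [ 0.5653 -0.0998  0.012 ]
wrist guide_hole 0.67 px 420 234 xyz [ 0.5651 -0.0755  0.012 ]
wrist guide 0.39 px 332 192 xyz [ 0.4787 -0.0223  0.012 ]
wrist roll1 0.61 px 297 377 xyz [ 0.4111 -0.2453  0.    ]
wrist roll1 0.4 px 330 276 xyz [ 0.4664 -0.115   0.    ]
wrist keeper1 0.92 px 527 161 xyz [ 0.6984 -0.0101  0.    ]
wrist keeper1 0.82 px 530 218 xyz [ 0.7022 -0.0753  0.    ]
wrist keeper1 0.72 px 518 67 xyz [0.6971 0.0951 0.    ]
wrist core1 0.87 px 332 278 xyz [ 0.4685 -0.1126  0.012 ]
wrist core1 0.84 px 331 192 xyz [ 0.478  -0.0226  0.012 ]
wrist core1 0.56 px 332 103 xyz [0.4887 0.0642 0.012 ]
wrist deck 0.89 px 354 188 xyz [ 0.5015 -0.0234  0.    ]
```

View pics/w1.png

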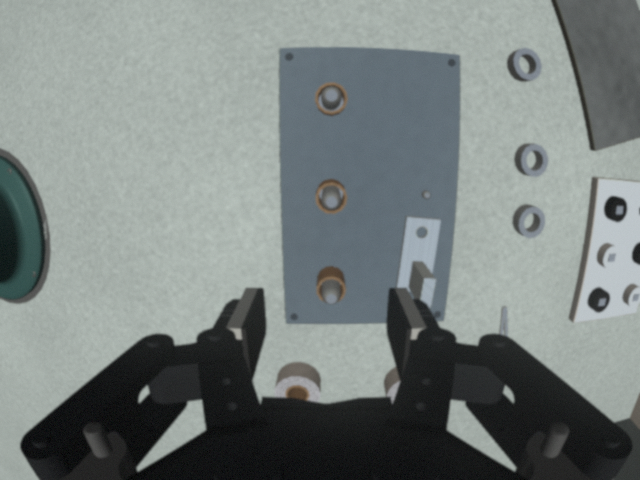

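The wrist view shows the cores at (330,100), (330,195) and (330,285), with spindles inside each. The guide hole is at (421,233), the dowel at (426,195), and the keepers at (525,64), (532,160) and (530,220). All three cameras agree: the spindles fit (.4675,-.114), (.4777,-.025) and (.488,.064), with yaw about -0.113. I'll grasp the first core now.

>>> servo_tool:
  series:
    - [-0.023, -0.55, -0.6, 0, 0, 0, 0.4]
    - [-0.023, -0.55, -0.93, 0, 0, 0, 0.4]
    - [-0.023, -0.55, -0.93, 0, 0, 0, 0.4]
    - [-0.023, -0.55, -0.93, 0, 0, 0, 0.4]
    - [-0.023, -0.55, -0.93, 0, 0, 0, 0.4]
    - [-0.023, -0.55, -0.93, 0, 0, 0, 0.4]

```text
time: 4.35
tool_pos: [0.4692, -0.1148, 0.0932]
tcp_rot: [2.343, 2.091, 0.002]
wrist_force: [0.3, -0.8, -0.6]
width: 0.6
grip_force: 0.0
```

>>> servo_tool:
  series:
    - [0, 0, -0.2, 0, 0, 0, 0.4]
    - [0, 0, -0.4, 0, 0, 0, 0.4]
    - [0, 0, -0.5, 0, 0, 0, 0.4]
    - [0, 0, -0.5, 0, 0, 0, 0.4]
    - [0, 0, -0.5, 0, 0, 0, 0.4]
    - [0, 0, -0.5, 0, 0, 0, 1]
    - [0, 0, -0.5, 0, 0, 0, 1]
    - [0, 0, -0.5, 0, 0, 0, 1]
    - [0, 0, -0.5, 0, 0, 0, 1]
    - [0, 0, -0.5, 0, 0, 0, 1]
    - [0, 0, -0.5, 0, 0, 0, 1]
    - [0, 0, -0.3, 0, 0, 0, 1]
    - [0, 0, -0.1, 0, 0, 0, 1]
    - [0, 0, 0.1, 0, 0, 0, 1]
    - [0, 0, 0.3, 0, 0, 0, 1]
    - [0, 0, 0.3, 0, 0, 0, 1]
    - [0, 0, 0.3, 0, 0, 0, 1]

```text
time: 6.05
tool_pos: [0.4691, -0.1153, 0.1386]
tcp_rot: [2.341, 2.09, 0.003]
wrist_force: [-0.4, -0.6, -0.3]
width: 0.361
grip_force: 30.0
```

>>> servo_tool:
  series:
    - [-0.05, -1, 0, 0, 0, 0, 1]
    - [-0.05, -1, 0, 0, 0, 0, 1]
    - [-0.05, -1, 0, 0, 0, 0, 1]
    - [-0.05, -1, 0, 0, 0, 0, 1]

```text
time: 6.45
tool_pos: [0.4595, -0.2698, 0.1358]
tcp_rot: [2.348, 2.086, -0.003]
wrist_force: [1.1, 0.1, -1.3]
width: 0.367
grip_force: 30.0
```

>>> servo_tool:
  series:
    - [0, -0.4, 0, 0, 0, 0, 1]
    - [0, -0.7, 0, 0, 0, 0, 1]
    - [0, -1, 0, 0, 0, 0, 1]
    - [0, -1, 0, 0, 0, 0, 1]
    - [0, -1, -0.35, 0, 0, 0, 1]
    - [0, -1, -0.35, 0, 0, 0, 1]
    - [0, -1, -0.35, 0, 0, 0, 1]
    - [0, -1, -0.35, 0, 0, 0, 0.4]
    - [0, -1, -0.35, 0, 0, 0, 0.4]
    - [0, -1, -0.35, 0, 0, 0, 0.4]
    - [0, -1, -0.35, 0, 0, 0, 0.4]
    - [0, -1, 0, 0, 0, 0, 0.4]
    - [0, -1, 0, 0, 0, 0, 0.4]

```text
time: 7.75
tool_pos: [0.4637, -0.418, 0.1437]
tcp_rot: [2.336, 2.085, 0.001]
wrist_force: [1.1, -1.2, 1.6]
width: 0.599
grip_force: 0.0
```

Run:
```python
from h import *
s=bot.read_state(); print(s["time"],s["tool_pos"].round(4),s["width"],s["wrist_force"].round(2))
im=bot.read_camera("wrist"); cv2.imwrite("pics/w2.png",im[:,:,::-1])
marks("wrist",[("bin",0),("core1",.003)],True)
```

```text
7.75 [ 0.4637 -0.418   0.1437] 0.599323583639969 [ 1.14 -1.25  1.64]
wrist bin 0.87 px 316 229 xyz [ 0.4559 -0.423   0.    ]
wrist core1 0.86 px 322 213 xyz [ 0.4622 -0.4099  0.003 ]
```

View pics/w2.png

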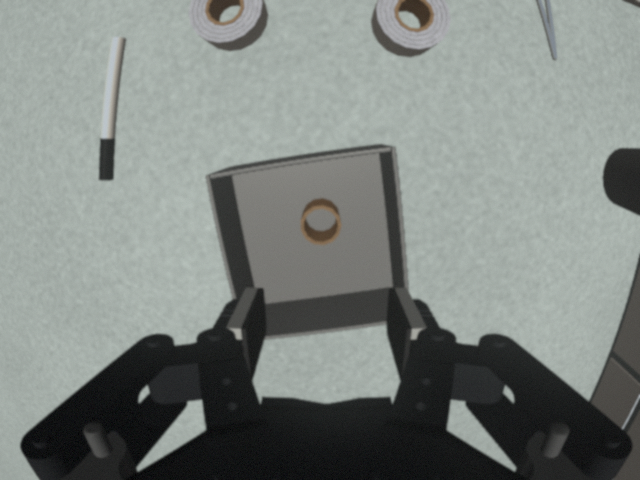

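The first core is standing in the bin at (322,220). Next is the middle core.

>>> servo_tool:
  series:
    - [0.1, 1, 0, 0, 0, 0, 0.4]
    - [0.1, 1, 0, 0, 0, 0, 0.4]
    - [0.1, 1, 0, 0, 0, 0, 0.4]
    - [0.1, 1, 0, 0, 0, 0, 0.4]

```text
time: 8.35
tool_pos: [0.4739, -0.259, 0.1344]
tcp_rot: [-2.335, -2.093, -0.0]
wrist_force: [-0.2, -0.8, -0.4]
width: 0.602
grip_force: 0.0
```

>>> servo_tool:
  series:
    - [0, 1, 0, 0, 0, 0, 0.4]
    - [0, 1, 0, 0, 0, 0, 0.4]
    - [0, 1, 0, 0, 0, 0, 0.4]
    - [0, 1, 0, 0, 0, 0, 0.4]

```text
time: 8.75
tool_pos: [0.4739, -0.1102, 0.1352]
tcp_rot: [-2.335, -2.095, 0.001]
wrist_force: [0.9, -0.3, -0.5]
width: 0.597
grip_force: 0.0
```

>>> servo_tool:
  series:
    - [0, 0.6, 0, 0, 0, 0, 0.4]
    - [0, 0.6, 0, 0, 0, 0, 0.4]
    - [0, 0.6, 0, 0, 0, 0, 0.4]
    - [0, 0.6, -0.3, 0, 0, 0, 0.4]
    - [0, 0.6, -0.5, 0, 0, 0, 0.4]
    - [0, 0.6, -0.7, 0, 0, 0, 0.4]
    - [0, 0.6, -0.8, 0, 0, 0, 0.4]
    - [0, 0.6, -0.8, 0, 0, 0, 0.4]
    - [0, 0.6, -0.8, 0, 0, 0, 1]
    - [0, 0.6, -0.8, 0, 0, 0, 1]
    - [0, 0.6, -0.8, 0, 0, 0, 1]
    - [0, 0.6, -0.8, 0, 0, 0, 1]
    - [0, 0.6, -0.8, 0, 0, 0, 1]
    - [0, 0.6, -0.6, 0, 0, 0, 1]
    - [0, 0.6, -0.4, 0, 0, 0, 1]
    - [0, 0.6, -0.2, 0, 0, 0, 1]
    - [0, 0.6, 0, 0, 0, 0, 1]
    - [0, 0.6, 0, 0, 0, 0, 1]

```text
time: 10.55
tool_pos: [0.4793, -0.0252, 0.142]
tcp_rot: [2.338, 2.087, 0.01]
wrist_force: [0.4, -0.5, 0.2]
width: 0.337
grip_force: 31.4
```

>>> servo_tool:
  series:
    - [-0.1, -1, 0, 0, 0, 0, 1]
    - [-0.1, -1, 0, 0, 0, 0, 1]
    - [-0.1, -1, 0, 0, 0, 0, 1]
    - [-0.1, -1, 0, 0, 0, 0, 1]

```text
time: 10.95
tool_pos: [0.4597, -0.1797, 0.1365]
tcp_rot: [2.348, 2.085, -0.002]
wrist_force: [-0.3, 0.3, 0.2]
width: 0.336
grip_force: 31.4
```

>>> servo_tool:
  series:
    - [0, -1, 0, 0, 0, 0, 1]
    - [0, -1, 0, 0, 0, 0, 1]
    - [0, -1, 0, 0, 0, 0, 1]
    - [0, -1, 0, 0, 0, 0, 1]

```text
time: 11.35
tool_pos: [0.4606, -0.3297, 0.1365]
tcp_rot: [2.346, 2.085, -0.002]
wrist_force: [0.1, 0.6, -0.1]
width: 0.334
grip_force: 31.4
```

>>> servo_tool:
  series:
    - [0, -0.8, 0, 0, 0, 0, 1]
    - [0, -0.8, 0, 0, 0, 0, 1]
    - [0, -0.8, 0, 0, 0, 0, 1]
    - [0, -0.8, 0, 0, 0, 0, 1]
    - [0, -0.8, -0.35, 0, 0, 0, 1]
    - [0, -0.8, -0.35, 0, 0, 0, 1]
    - [0, -0.8, -0.35, 0, 0, 0, 1]
    - [0, -0.8, -0.35, 0, 0, 0, 0.4]
    - [0, -0.8, -0.35, 0, 0, 0, 0.4]
    - [0, -0.8, -0.35, 0, 0, 0, 0.4]
    - [0, -0.8, -0.35, 0, 0, 0, 0.4]
    - [0, -0.8, 0, 0, 0, 0, 0.4]
    - [0, -0.8, 0, 0, 0, 0, 0.4]

```text
time: 12.65
tool_pos: [0.4636, -0.4482, 0.1438]
tcp_rot: [2.336, 2.084, 0.001]
wrist_force: [0.6, -0.9, 1.0]
width: 0.601
grip_force: 0.0
```

>>> servo_tool:
  series:
    - [0.18, 1, 0, 0, 0, 0, 0.4]
    - [0.18, 1, 0, 0, 0, 0, 0.4]
    - [0.18, 1, 0, 0, 0, 0, 0.4]
    - [0.18, 1, 0, 0, 0, 0, 0.4]

```text
time: 13.05
tool_pos: [0.4879, -0.29, 0.1371]
tcp_rot: [-2.339, -2.095, -0.003]
wrist_force: [-0.1, 0.4, 0.3]
width: 0.6
grip_force: 0.0
```

>>> servo_tool:
  series:
    - [0, 1, 0, 0, 0, 0, 0.4]
    - [0, 1, 0, 0, 0, 0, 0.4]
    - [0, 1, 0, 0, 0, 0, 0.4]
    - [0, 1, 0, 0, 0, 0, 0.4]

```text
time: 13.45
tool_pos: [0.4872, -0.1406, 0.137]
tcp_rot: [-2.338, -2.097, -0.002]
wrist_force: [-0.1, -0.5, 0.0]
width: 0.604
grip_force: 0.0
```

>>> servo_tool:
  series:
    - [0, 1, 0, 0, 0, 0, 0.4]
    - [0, 1, 0, 0, 0, 0, 0.4]
    - [0, 1, 0, 0, 0, 0, 0.4]
    - [0, 1, 0, 0, 0, 0, 0.4]

```text
time: 13.85
tool_pos: [0.4881, 0.0089, 0.1375]
tcp_rot: [-2.338, -2.098, -0.003]
wrist_force: [-0.1, -0.1, -0.3]
width: 0.597
grip_force: 0.0
```

>>> servo_tool:
  series:
    - [0, 0.39, 0, 0, 0, 0, 0.4]
    - [0, 0.39, 0, 0, 0, 0, 0.4]
    - [0, 0.39, 0, 0, 0, 0, 0.4]
    - [0, 0.39, -0.3, 0, 0, 0, 0.4]
    - [0, 0.39, -0.5, 0, 0, 0, 0.4]
    - [0, 0.39, -0.7, 0, 0, 0, 0.4]
    - [0, 0.39, -0.8, 0, 0, 0, 0.4]
    - [0, 0.39, -0.8, 0, 0, 0, 0.4]
    - [0, 0.39, -0.8, 0, 0, 0, 1]
    - [0, 0.39, -0.8, 0, 0, 0, 1]
    - [0, 0.39, -0.8, 0, 0, 0, 1]
    - [0, 0.39, -0.8, 0, 0, 0, 1]
    - [0, 0.39, -0.8, 0, 0, 0, 1]
    - [0, 0.39, -0.6, 0, 0, 0, 1]
    - [0, 0.39, -0.4, 0, 0, 0, 1]
    - [0, 0.39, -0.2, 0, 0, 0, 1]
    - [0, 0.39, 0, 0, 0, 0, 1]
    - [0, 0.39, 0, 0, 0, 0, 1]

```text
time: 15.65
tool_pos: [0.4912, 0.0641, 0.1419]
tcp_rot: [2.339, 2.088, 0.012]
wrist_force: [0.9, -0.4, 0.6]
width: 0.341
grip_force: 29.7
```

>>> servo_tool:
  series:
    - [-0.18, -1, 0, 0, 0, 0, 1]
    - [-0.18, -1, 0, 0, 0, 0, 1]
    - [-0.18, -1, 0, 0, 0, 0, 1]
    - [-0.18, -1, 0, 0, 0, 0, 1]

```text
time: 16.05
tool_pos: [0.4589, -0.0907, 0.136]
tcp_rot: [2.349, 2.086, -0.003]
wrist_force: [0.2, 0.7, 0.0]
width: 0.343
grip_force: 29.7
```

>>> servo_tool:
  series:
    - [0, -1, 0, 0, 0, 0, 1]
    - [0, -1, 0, 0, 0, 0, 1]
    - [0, -1, 0, 0, 0, 0, 1]
    - [0, -1, 0, 0, 0, 0, 1]

```text
time: 16.45
tool_pos: [0.4607, -0.241, 0.1366]
tcp_rot: [2.347, 2.085, -0.001]
wrist_force: [-0.5, 0.0, 0.8]
width: 0.341
grip_force: 29.7
```

>>> servo_tool:
  series:
    - [0, -1, 0, 0, 0, 0, 1]
    - [0, -1, 0, 0, 0, 0, 1]
    - [0, -1, 0, 0, 0, 0, 1]
    - [0, -1, 0, 0, 0, 0, 1]
    - [0, -1, -0.35, 0, 0, 0, 1]
    - [0, -1, -0.35, 0, 0, 0, 1]
    - [0, -1, -0.35, 0, 0, 0, 1]
    - [0, -1, -0.35, 0, 0, 0, 0.4]
    - [0, -1, -0.35, 0, 0, 0, 0.4]
    - [0, -1, -0.35, 0, 0, 0, 0.4]
    - [0, -1, -0.35, 0, 0, 0, 0.4]
    - [0, -1, 0, 0, 0, 0, 0.4]
    - [0, -1, 0, 0, 0, 0, 0.4]

```text
time: 17.75
tool_pos: [0.4638, -0.3895, 0.1435]
tcp_rot: [2.336, 2.084, 0.002]
wrist_force: [1.0, -1.3, 1.5]
width: 0.6
grip_force: 0.0
```

>>> servo_tool:
  series:
    - [0.3, 1, 0.3, 0, 0, 0, 0.4]
    - [0.3, 1, 0.3, 0, 0, 0, 0.4]
    - [0.3, 1, 0.3, 0, 0, 0, 0.4]
    - [0.3, 1, 0.3, 0, 0, 0, 0.4]
    - [0.3, 1, 0.3, 0, 0, 0, 0.4]
    - [0.3, 1, 0.3, 0, 0, 0, 0.4]

```text
time: 18.35
tool_pos: [0.5054, -0.2371, 0.1819]
tcp_rot: [2.342, 2.092, -0.001]
wrist_force: [-0.6, -1.3, -0.9]
width: 0.603
grip_force: 0.0
```

Run:
```python
from h import *
s=bot.read_state(); print(s["time"],s["tool_pos"].round(4),s["width"],s["wrist_force"].round(2))
im=bot.read_camera("top"); cv2.imwrite("pics/t2.png",cv2.resize(im[120:330,120:600],None,fx=1.6,fy=1.6)[:,:,::-1])
im=bot.read_camera("wrist"); cv2.imwrite("pics/w3.png",im[:,:,::-1])
marks("top",[("core1",.003),("roll1",0),("guide",.012)])
marks("wrist",[("dowel",.012),("guide_hole",.012),("guide",.012),("roll1",0)],True)
```

```text
18.35 [ 0.5054 -0.2371  0.1819] 0.6025799086389585 [-0.57 -1.33 -0.93]
top core1 0.73 px 512 266 xyz [ 0.4606 -0.411   0.003 ]
top core1 0.63 px 497 262 xyz [ 0.4676 -0.3802  0.003 ]
top core1 0.53 px 535 270 xyz [ 0.4536 -0.4591  0.003 ]
top core1 0.47 px 444 222 xyz [ 0.5496 -0.2689  0.003 ]
top roll1 0.76 px 429 288 xyz [ 0.4111 -0.2388  0.    ]
top roll1 0.73 px 443 224 xyz [ 0.5441 -0.2685  0.    ]
top guide 0.81 px 361 215 xyz [ 0.5576 -0.0934  0.012 ]
top guide 0.44 px 328 239 xyz [ 0.5051 -0.0275  0.012 ]
wrist guide_hole 0.87 px 375 20 xyz [ 0.5659 -0.0739  0.012 ]
wrist roll1 0.8 px 228 236 xyz [ 0.412  -0.2478  0.    ]
wrist roll1 0.77 px 374 242 xyz [ 0.5451 -0.2698  0.    ]
```

View pics/t2.png

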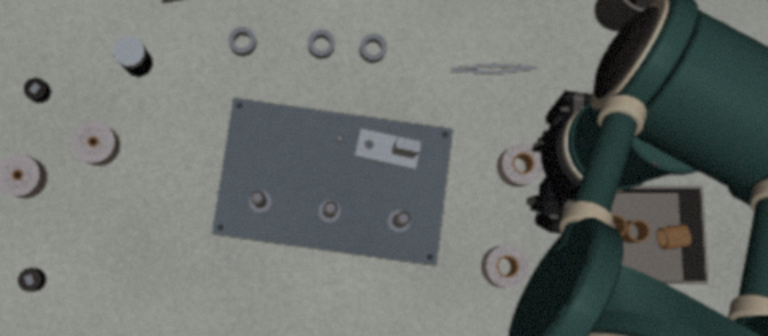

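View pics/w3.png

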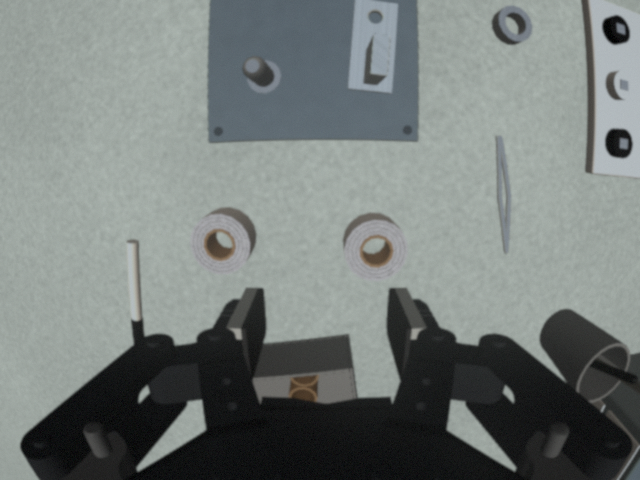

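All three cores are in the bin, the spindles are bare, and the guide hole is at about (376,16) in the wrist view. Next I'll look closely at the guide.

>>> servo_tool:
  series:
    - [0.33, 0.5, -0.1, 0, 0, 0, 0.5]
    - [0.33, 0.5, -0.1, 0, 0, 0, 0.5]
    - [0.33, 0.5, -0.1, 0, 0, 0, 0.5]
    - [0.33, 0.5, -0.1, 0, 0, 0, 0.5]
    - [0.33, 0.5, -0.1, 0, 0, 0, 0.5]
    - [0.33, 0.5, -0.1, 0, 0, 0, 0.5]
    - [0.33, 0.5, -0.1, 0, 0, 0, 0.5]

```text
time: 19.6
tool_pos: [0.5547, -0.1623, 0.1671]
tcp_rot: [2.345, 2.09, 0.0]
wrist_force: [0.5, -0.1, 0.3]
width: 0.504
grip_force: 0.0
```

Run:
```python
from h import *
s=bot.read_state(); print(s["time"],s["tool_pos"].round(4),s["tcp_rot"].round(3))
i=bot.camera_info("wrist"); im=bot.read_camera("wrist")
cv2.imwrite("pics/w4.png",cv2.resize(im[40:340,210:510],None,fx=2,fy=2,interpolation=cv2.INTER_CUBIC)[:,:,::-1])
marks("wrist",[("dowel",.012),("guide_hole",.012),("guide",.012)],True)
t=bot.trace("guide","wrist")
if t:
    m=t[0]["mask"].astype(np.uint8); c=max(cv2.findContours(m,0,2)[0],key=cv2.contourArea); p=cv2.approxPolyDP(c,4,True)[:,0]
    for u,v in p: print(u,v,onz(i,u,v,.018,True).round(4))
```

```text
19.6 [ 0.5547 -0.1623  0.1671] [2.345 2.09  0.   ]
wrist dowel 0.92 px 329 63 xyz [ 0.5723 -0.0365  0.012 ]
wrist guide_hole 0.97 px 325 110 xyz [ 0.5645 -0.0743  0.012 ]
wrist guide 0.93 px 324 139 xyz [ 0.5611 -0.0971  0.012 ]
wrist guide 0.55 px 461 279 xyz [ 0.6703 -0.2306  0.012 ]
305 87 [ 0.5513 -0.0545  0.018 ]
296 185 [ 0.5349 -0.1307  0.018 ]
317 192 [ 0.5507 -0.1383  0.018 ]
340 189 [ 0.5691 -0.138   0.018 ]
349 91 [ 0.5847 -0.0616  0.018 ]
```

View pics/w4.png

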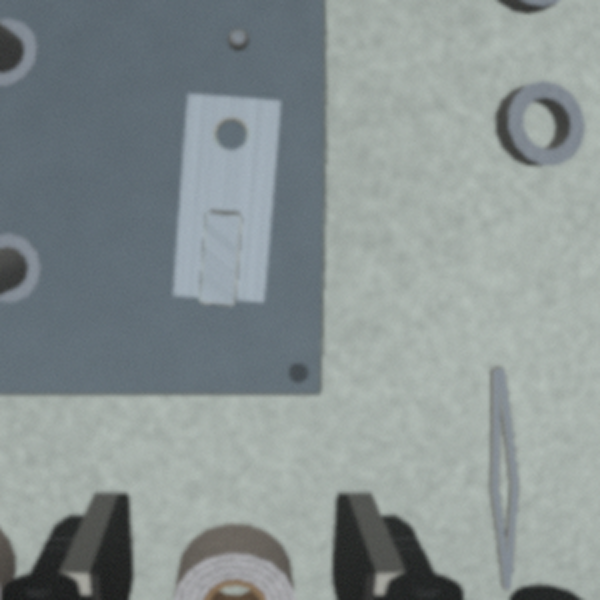

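The crop shows the guide foot (about 12° lean), its hole at (231,134), the dowel at (237,38), and the grip block at (222,255). Next I'll align with it, grip and lift 20 mm.

>>> servo_tool:
  series:
    - [0, 0.3, 0, 0, 0, -0.03, 0.5]
    - [0, 0.3, 0, 0, 0, -0.03, 0.5]
    - [0, 0.3, -0.3, 0, 0, -0.03, 0.5]
    - [0, 0.3, -0.5, 0, 0, -0.03, 0.5]
    - [0, 0.3, -0.7, 0, 0, -0.03, 0.5]
    - [0, 0.3, -0.9, 0, 0, -0.03, 0.5]
    - [0, 0.3, -0.9, 0, 0, -0.03, 0.5]
    - [0, 0.3, -0.9, 0, 0, -0.03, 0.5]
    - [0, 0.3, -0.9, 0, 0, -0.03, 1]
    - [0, 0.3, -0.9, 0, 0, -0.03, 1]
    - [0, 0.3, -0.9, 0, 0, -0.03, 1]
    - [0, 0.3, -0.9, 0, 0, -0.03, 1]
    - [0, 0.3, -0.9, 0, 0, -0.03, 1]
    - [0, 0.3, -0.9, 0, 0, -0.03, 1]
    - [0, 0.3, -0.85, 0, 0, -0.03, 1]
    - [0, 0.3, -0.77, 0, 0, -0.03, 1]
    - [0, 0.3, -0.77, 0, 0, -0.03, 1]
    - [0, 0.3, -0.77, 0, 0, -0.03, 1]
    - [0, 0.3, -0.77, 0, 0, -0.03, 1]
  newtons: 50

```text
time: 21.8
tool_pos: [0.5546, -0.1163, 0.0511]
tcp_rot: [-2.439, -1.979, 0.001]
wrist_force: [-0.0, 1.3, -1.0]
width: 0.133
grip_force: 48.7
```

Run:
```python
from h import *
s=bot.read_state(); print(s["time"],s["tool_pos"].round(4),s["tcp_rot"].round(3),s["width"],s["wrist_force"])
i=bot.camera_info("wrist"); im=bot.read_camera("wrist")
cv2.imwrite("pics/w5.png",cv2.resize(im[40:340,210:510],None,fx=2,fy=2,interpolation=cv2.INTER_CUBIC)[:,:,::-1])
marks("wrist",[("dowel",.012),("guide_hole",.032),("guide",.032)],True)
```

```text
21.8 [ 0.5546 -0.1163  0.0511] [-2.439e+00 -1.979e+00  1.000e-03] 0.13302288908649113 [-0.04339519  1.34063531 -0.98992429]
wrist dowel 0.97 px 325 102 xyz [ 0.5718 -0.0337  0.012 ]
wrist guide_hole 0.68 px 327 188 xyz [ 0.5648 -0.0729  0.032 ]
wrist guide 0.75 px 329 240 xyz [ 0.5605 -0.0963  0.032 ]
```

View pics/w5.png

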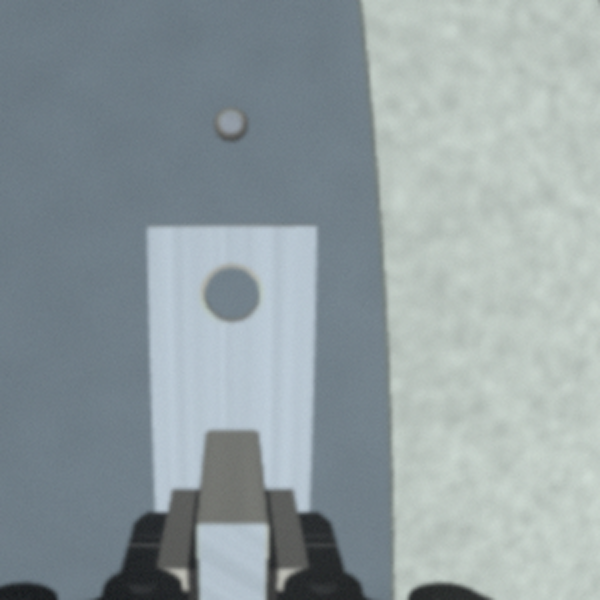

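The guide is held level (opening 11.3 mm). In full-image pixels the hole rim is centred at (326,186.5) and the dowel tip at (325.5,102). I'll compute the offset from these.

Run:
```python
from h import *
i=bot.camera_info("wrist")
h=onz(i,326,186.5,.0375,True); d=onz(i,325.5,102,.020,True); print(h,d,d-h,(d-h)/.15)
```

```text
[ 0.56464894 -0.07121919  0.0375    ] [ 0.57217293 -0.03452939  0.02      ] [ 0.007524   0.0366898 -0.0175   ] [ 0.05015997  0.24459867 -0.11666667]
```

>>> servo_tool:
  series:
    - [0.05, 0.15, 0, 0, 0, 0, 1]
    - [0.05, 0.25, 0, 0, 0, 0, 1]
    - [0.05, 0.25, 0, 0, 0, 0, 1]
    - [0.05, 0.25, -0.04, 0, 0, 0, 1]
    - [0.05, 0.25, -0.04, 0, 0, 0, 1]
    - [0.05, 0.25, -0.04, 0, 0, 0, 1]
    - [0.05, 0.25, -0.04, 0, 0, 0, 1]

```text
time: 22.75
tool_pos: [0.5623, -0.0794, 0.0452]
tcp_rot: [-2.44, -1.978, 0.0]
wrist_force: [-0.2, 1.2, -0.7]
width: 0.134
grip_force: 48.7
```

Run:
```python
from h import *
s=bot.read_state(); print(s["time"],s["tool_pos"].round(4),s["tcp_rot"].round(3),s["width"],s["wrist_force"])
i=bot.camera_info("wrist"); im=bot.read_camera("wrist")
u,v=proj(i,[.572,-.035,.026],True); print(u,v)
cv2.imwrite("pics/w6.png",cv2.resize(im[120:240,260:420],None,fx=5,fy=5,interpolation=cv2.INTER_CUBIC)[:,:,::-1])
```

```text
22.75 [ 0.5623 -0.0794  0.0452] [-2.44  -1.978  0.   ] 0.13376381542082566 [-0.17716636  1.24537487 -0.7289386 ]
325.463311869335 186.50987255688722
```

View pics/w6.png

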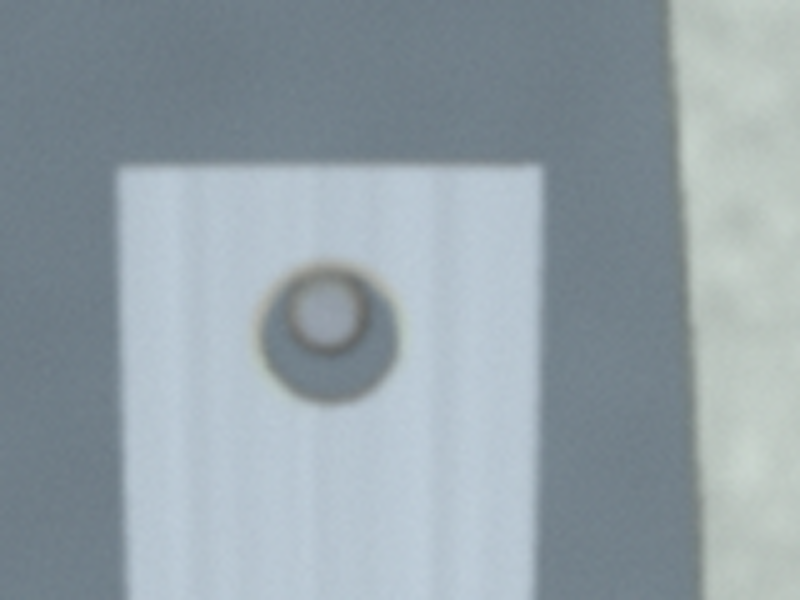

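The dowel tip is visible through the hole: tip at (327,312), hole centre at (330,335) in the crop.

Run:
```python
from h import *
i=bot.camera_info("wrist")
for dz in(.0305,.0325):
    h=onz(i,326,187,dz,True); d=onz(i,325.4,182.4,.020,True); print(h,d,d-h,(d-h)/.15)
```

```text
[ 0.57243066 -0.03465391  0.0305    ] [ 0.57231471 -0.033922    0.02      ] [-0.00011594  0.00073191 -0.0105    ] [-0.00077296  0.00487941 -0.07      ]
[ 0.57248573 -0.03438677  0.0325    ] [ 0.57231471 -0.033922    0.02      ] [-0.00017102  0.00046477 -0.0125    ] [-0.00114013  0.00309848 -0.08333333]
```

>>> servo_tool:
  series:
    - [0, 0.004, -0.03, 0, 0, 0, 1]
    - [0, 0.004, -0.06, 0, 0, 0, 1]
    - [0, 0.004, -0.09, 0, 0, 0, 1]
    - [0, 0.004, -0.09, 0, 0, 0, 1]
    - [0, 0.004, -0.09, 0, 0, 0, 1]
    - [0, 0.004, -0.09, 0, 0, 0, 0.5]
    - [0, 0.004, -0.09, 0, 0, 0, 0.5]
    - [0, 0.004, -0.09, 0, 0, 0, 0.5]
    - [0, 0.004, -0.09, 0, 0, 0, 0.5]
    - [0, 0.004, 0.2, 0, 0, 0, 0.5]
    - [0, 0.004, 0.5, 0, 0, 0, 0.5]
    - [0, -0.5, 0.95, 0, 0, 0.03, 0.3]
    - [0, -0.5, 0.95, 0, 0, 0.03, 0]
    - [0, -0.5, 0.95, 0, 0, 0.03, 0]
    - [0, -0.5, 0.95, 0, 0, 0.03, 0]
    - [0, -0.5, 0.95, 0, 0, 0.03, 0]

```text
time: 24.4
tool_pos: [0.5613, -0.1531, 0.186]
tcp_rot: [-2.342, -2.09, 0.002]
wrist_force: [0.1, -0.3, -0.8]
width: 1.0
grip_force: 0.0
```

Run:
```python
from h import *
s=bot.read_state(); print(s["time"],s["tool_pos"].round(4),s["tcp_rot"].round(3),s["width"],s["wrist_force"].round(1))
im=bot.read_camera("wrist"); cv2.imwrite("pics/w7.png",im[:,:,::-1])
marks("wrist",[("dowel",.012),("guide_hole",.012),("guide",.012),("roll1",0)],True)
i=bot.camera_info("wrist")
def corners(name,z):
    t=bot.trace(name,"wrist"); m=t[0]["mask"].astype(np.uint8); c=max(cv2.findContours(m,0,2)[0],key=cv2.contourArea); p=cv2.approxPolyDP(c,4,True)[:,0]
    for u,v in p: print(u,v,onz(i,u,v,z,True).round(4))
corners("guide",.018)
for n in range(2):
    t=bot.trace("roll1","wrist")
    if n<len(t):
        m=t[n]["mask"].astype(np.uint8); (u,v),r=cv2.minEnclosingCircle(max(cv2.findContours(m,0,2)[0],key=cv2.contourArea)); print(t[n]["score"],u,v,r,onz(i,u,v,.03,True),onz(i,u,v,0,True))
```

```text
24.4 [ 0.5613 -0.1531  0.186 ] [-2.342e+00 -2.090e+00  2.000e-03] 0.9999256609721845 [ 0.1 -0.3 -0.8]
wrist dowel 0.91 px 324 79 xyz [ 0.5721 -0.0364  0.012 ]
wrist guide_hole 0.62 px 326 74 xyz [ 0.5745 -0.0322  0.012 ]
wrist guide_hole 0.3 px 123 361 xyz [ 0.3087 -0.2934  0.012 ]
wrist roll1 0.96 px 323 327 xyz [ 0.5448 -0.2693  0.    ]
wrist roll1 0.9 px 168 321 xyz [ 0.3797 -0.2493  0.    ]
306 57 [ 0.5609 -0.0166  0.018 ]
295 148 [ 0.5429 -0.0925  0.018 ]
337 154 [ 0.5771 -0.1016  0.018 ]
346 62 [ 0.5932 -0.0247  0.018 ]
0.8 322.01251220703125 334.05841064453125 31.962303161621094 [ 0.54606528 -0.2608016   0.03      ] [ 5.43670016e-01 -2.78250878e-01  5.55111512e-17]
0.72 161.58973693847656 322.4102478027344 28.02715492248535 [ 0.38968403 -0.23680656  0.03      ] [ 0.37165511 -0.25185702  0.        ]
```

View pics/w7.png

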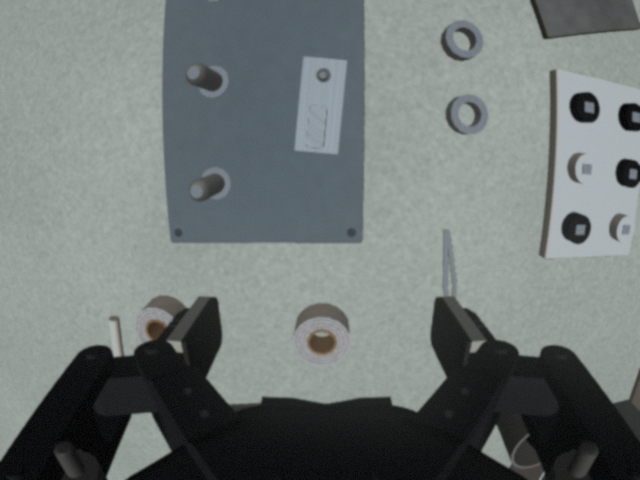

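The guide sits on its dowel, with the tip centred in the hole at (323,75). One wide roll has been knocked to about (.38,-.249), at pixel (165,320). The other is unchanged at (.545,-.268), so I'll take that one first.

>>> servo_tool:
  series:
    - [-0.11, -0.77, -0.2, 0, 0, 0, 0]
    - [-0.11, -0.77, -0.6, 0, 0, 0, 0]
    - [-0.11, -0.77, -0.6, 0, 0, 0, 0]
    - [-0.11, -0.77, -0.6, 0, 0, 0, 0]
    - [-0.11, -0.77, -0.6, 0, 0, 0, 0]
    - [-0.11, -0.77, -0.6, 0, 0, 0, 0]
  newtons: 45

```text
time: 25.45
tool_pos: [0.547, -0.2692, 0.099]
tcp_rot: [2.343, 2.091, 0.002]
wrist_force: [0.4, 0.4, 0.2]
width: 0.997
grip_force: 0.0
```

>>> servo_tool:
  series:
    - [0, 0, -0.2, 0, 0, 0, 0]
    - [0, 0, -0.4, 0, 0, 0, 0]
    - [0, 0, -0.6, 0, 0, 0, 0]
    - [0, 0, -0.6, 0, 0, 0, 0]
    - [0, 0, -0.6, 0, 0, 0, 0]
    - [0, 0, -0.6, 0, 0, 0, 1]
    - [0, 0, -0.6, 0, 0, 0, 1]
    - [0, 0, -0.6, 0, 0, 0, 1]
    - [0, 0, -0.6, 0, 0, 0, 1]
    - [0, 0, -0.6, 0, 0, 0, 1]
    - [0, 0, -0.4, 0, 0, 0, 1]
    - [0, 0, -0.2, 0, 0, 0, 1]
    - [0, 0, 0, 0, 0, 0, 1]
    - [0, 0, 0.2, 0, 0, 0, 1]
    - [0, 0, 0.2, 0, 0, 0, 1]
    - [0, 0, 0.2, 0, 0, 0, 1]

```text
time: 27.05
tool_pos: [0.5469, -0.27, 0.1296]
tcp_rot: [2.342, 2.089, 0.002]
wrist_force: [-0.6, 0.7, -0.2]
width: 0.625
grip_force: 47.7
```

>>> servo_tool:
  series:
    - [-0.23, 0.82, 0, 0, 0, 0, 1]
    - [-0.23, 0.82, 0, 0, 0, 0, 1]
    - [-0.23, 0.82, 0, 0, 0, 0, 1]
    - [-0.23, 0.82, 0, 0, 0, 0, 1]
    - [-0.23, 0.82, 0, 0, 0, 0, 1]

```text
time: 27.55
tool_pos: [0.5105, -0.1458, 0.1265]
tcp_rot: [-2.341, -2.093, 0.002]
wrist_force: [-0.5, 0.3, -1.0]
width: 0.624
grip_force: 47.7
```

>>> servo_tool:
  series:
    - [-0.23, 0.6, 0, 0, 0, 0, 1]
    - [-0.23, 0.6, 0, 0, 0, 0, 1]
    - [-0.23, 0.6, 0, 0, 0, 0, 1]
    - [-0.23, 0.6, 0, 0, 0, 0, 1]
    - [-0.23, 0.6, 0, 0, 0, 0, 1]
    - [-0.23, 0.6, 0, 0, 0, 0, 1]

```text
time: 28.15
tool_pos: [0.4778, -0.0578, 0.1279]
tcp_rot: [2.345, 2.089, 0.0]
wrist_force: [-0.3, 0.0, -0.1]
width: 0.63
grip_force: 47.7
```

Run:
```python
from h import *
s=bot.read_state(); print(s["time"],s["tool_pos"].round(4),s["tcp_rot"].round(3),s["width"],s["wrist_force"].round(1))
im=bot.read_camera("wrist"); cv2.imwrite("pics/w8.png",im[:,:,::-1])
z=s["tool_pos"][2]-.009
marks("wrist",[("spindle1",.012),("roll1",z),("dowel",.012)],True)
i=bot.camera_info("wrist")
for n in bot.trace("roll1","wrist")[:2]:
    m=n["mask"].astype(np.uint8); (u,v),r=cv2.minEnclosingCircle(max(cv2.findContours(m,0,2)[0],key=cv2.contourArea)); print(n["score"],u,v,r,onz(i,u,v,z+.03,True))
```

```text
28.15 [ 0.4778 -0.0578  0.1279] [2.345 2.089 0.   ] 0.6295305717698786 [-0.3  0.  -0.1]
wrist spindle1 0.93 px 321 183 xyz [ 0.4785 -0.0229  0.012 ]
wrist spindle1 0.86 px 319 54 xyz [0.4881 0.0681 0.012 ]
wrist spindle1 0.71 px 319 304 xyz [ 0.4659 -0.1144  0.012 ]
wrist roll1 0.63 px 329 285 xyz [ 0.4796 -0.055   0.1189]
wrist dowel 0.86 px 449 187 xyz [ 0.5711 -0.035   0.012 ]
0.81 325.6991271972656 302.93353271484375 74.1529312133789 [ 0.47832498 -0.04846629  0.14886372]
0.23 369.5 164.5380096435547 203.94374084472656 [ 0.49836261 -0.00084034  0.14886372]
```

View pics/w8.png

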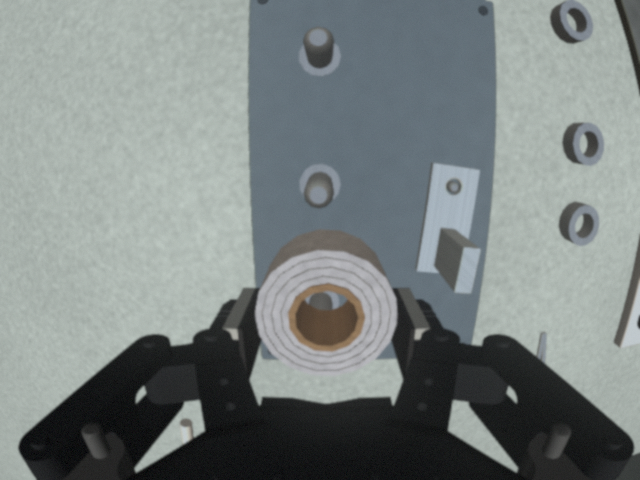

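The roll is held level with its rim centred at about (326.5,312). Spindle B's foot disc is at (320,184) and its tip at about (319,189).

Run:
```python
from h import *
i=bot.camera_info("wrist")
for u,v,z in((326.5,310,.149),(327,317,.149),(320,184,.012),(319,190,.062)): print(onz(i,u,v,z,True).round(4))
print(proj(i,[.4778,-.0578,.149],True))
```

```text
[ 0.4782 -0.0511  0.149 ]
[ 0.4781 -0.0541  0.149 ]
[ 0.4772 -0.0225  0.012 ]
[ 0.4777 -0.0196  0.062 ]
(np.float64(327.42083386886526), np.float64(325.7994043090927))
```

>>> servo_tool:
  series:
    - [0, 0.2, 0, 0, 0, 0, 1]
    - [0, 0.2, 0, 0, 0, 0, 1]
    - [0, 0.2, 0, 0, 0, 0, 1]
    - [0, 0.2, -0.2, 0, 0, 0, 1]
    - [0, 0.2, -0.35, 0, 0, 0, 1]
    - [0, 0.2, -0.45, 0, 0, 0, 1]
    - [0, 0.2, -0.55, 0, 0, 0, 1]
    - [0, 0.2, -0.65, 0, 0, 0, 1]
    - [0, 0.2, -0.71, 0, 0, 0, 1]
    - [0, 0.2, -0.71, 0, 0, 0, 1]
    - [0, 0.2, -0.71, 0, 0, 0, 1]

```text
time: 29.55
tool_pos: [0.4774, -0.027, 0.0215]
tcp_rot: [2.344, 2.091, 0.0]
wrist_force: [-1.1, -0.1, -0.9]
width: 0.626
grip_force: 51.4
```

>>> servo_tool:
  series:
    - [0, 0, 0, 0, 0, 0, 0.15]
    - [0, 0, 0, 0, 0, 0, 0.15]
    - [0, 0, 0, 0, 0, 0, 0.15]
    - [0, 0, 0, 0, 0, 0, 0.15]
    - [0, 0, 0.25, 0, 0, 0, 0.15]
    - [0, 0, 0.5, 0, 0, 0, 0.15]
    - [0, 0, 0.9, 0, 0, 0, 0]
    - [-0.5, -0.9, 0.9, 0, 0, 0, 0]
    - [-0.5, -0.9, 0.9, 0, 0, 0, 0]
    - [-0.5, -0.9, 0.9, 0, 0, 0, 0]
    - [-0.5, -0.9, 0.9, 0, 0, 0, 0]
    - [-0.5, -0.9, 0.9, 0, 0, 0, 0]
    - [-0.5, -0.9, 0.9, 0, 0, 0, 0]

```text
time: 30.85
tool_pos: [0.4022, -0.1609, 0.1562]
tcp_rot: [-2.344, -2.091, -0.001]
wrist_force: [0.1, -0.6, -0.2]
width: 0.997
grip_force: 0.0
```

>>> servo_tool:
  series:
    - [0, -0.4, 0, 0, 0, 0, 0]
    - [0, -0.4, 0, 0, 0, 0, 0]
    - [0, -0.4, 0, 0, 0, 0, 0]
    - [0, -0.4, 0, 0, 0, 0, 0]

```text
time: 31.25
tool_pos: [0.4022, -0.22, 0.1557]
tcp_rot: [-2.342, -2.092, -0.0]
wrist_force: [-0.1, 0.2, 0.8]
width: 0.999
grip_force: 0.0
```

Run:
```python
from h import *
s=bot.read_state(); print(s["time"],s["tool_pos"].round(4),s["tcp_rot"].round(3),s["width"],s["wrist_force"].round(1))
im=bot.read_camera("wrist"); cv2.imwrite("pics/w9.png",im[:,:,::-1])
marks("wrist",[("roll1",0)],True)
marks("top",[("roll1",0)])
```

```text
31.25 [ 0.4022 -0.22    0.1557] [-2.342 -2.092 -0.   ] 0.9988279401622119 [-0.1  0.2  0.8]
wrist roll1 0.75 px 306 253 xyz [ 0.3821 -0.247   0.    ]
top roll1 0.74 px 133 230 xyz [0.513  0.3788 0.    ]
top roll1 0.61 px 327 250 xyz [ 0.4825 -0.0251  0.    ]
top roll1 0.57 px 428 301 xyz [ 0.3846 -0.2368  0.    ]
```

View pics/w9.png

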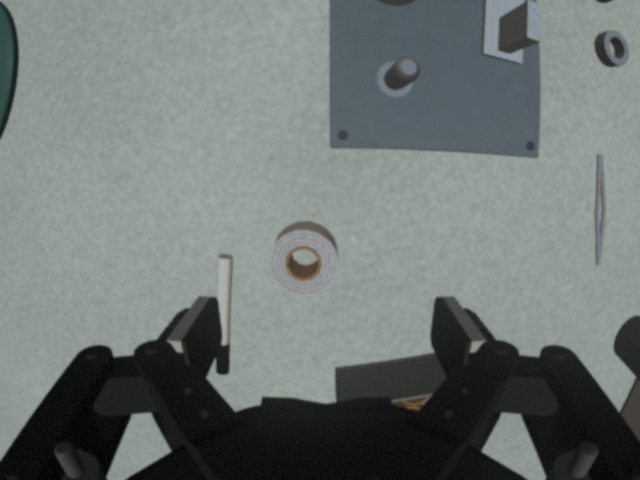

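The knocked roll shows its top face centred at (303,260). It is at about (.382,-.244), with the pen about 70 mm to its left, so I'll use a narrower opening.

>>> servo_tool:
  series:
    - [-0.13, -0.16, 0, 0, 0, 0, 0.18]
    - [-0.13, -0.16, -0.2, 0, 0, 0, 0.18]
    - [-0.13, -0.16, -0.4, 0, 0, 0, 0.18]
    - [-0.13, -0.16, -0.6, 0, 0, 0, 0.18]
    - [-0.13, -0.16, -0.8, 0, 0, 0, 0.18]
    - [-0.13, -0.16, -0.98, 0, 0, 0, 0.18]
    - [-0.13, -0.16, -0.98, 0, 0, 0, 0.18]
    - [-0.13, -0.16, -0.98, 0, 0, 0, 0.18]
    - [-0.13, -0.16, -0.98, 0, 0, 0, 1]
    - [-0.13, -0.16, -0.98, 0, 0, 0, 1]
    - [-0.13, -0.16, -0.98, 0, 0, 0, 1]
    - [-0.13, -0.16, -0.98, 0, 0, 0, 1]
    - [-0.13, -0.16, -0.98, 0, 0, 0, 1]
    - [-0.13, -0.16, -0.8, 0, 0, 0, 1]
    - [-0.13, -0.16, -0.6, 0, 0, 0, 1]
    - [-0.13, -0.16, -0.4, 0, 0, 0, 1]
    - [-0.13, -0.16, -0.2, 0, 0, 0, 1]
    - [-0.13, -0.16, -0.2, 0, 0, 0, 1]
    - [-0.13, -0.16, -0.2, 0, 0, 0, 1]

```text
time: 33.4
tool_pos: [0.3834, -0.2461, 0.1279]
tcp_rot: [2.341, 2.089, 0.001]
wrist_force: [-0.8, 0.5, -0.9]
width: 0.628
grip_force: 47.7
```

>>> servo_tool:
  series:
    - [0.3, 0.3, 0, 0, 0, 0, 1]
    - [0.56, 0.64, 0, 0, 0, 0, 1]
    - [0.56, 0.64, 0, 0, 0, 0, 1]
    - [0.56, 0.64, 0, 0, 0, 0, 1]
    - [0.56, 0.64, 0, 0, 0, 0, 1]
    - [0.56, 0.64, 0, 0, 0, 0, 1]

```text
time: 34.0
tool_pos: [0.4652, -0.1496, 0.1252]
tcp_rot: [-2.343, -2.09, 0.002]
wrist_force: [-0.3, -1.1, -0.1]
width: 0.627
grip_force: 47.7
```

Run:
```python
from h import *
s=bot.read_state(); print(s["time"],s["tool_pos"].round(4),s["tcp_rot"].round(3),s["width"],s["wrist_force"].round(1))
im=bot.read_camera("wrist"); cv2.imwrite("pics/w10.png",im[:,:,::-1])
z=s["tool_pos"][2]-.009; i=bot.camera_info("wrist")
marks("wrist",[("spindle1",.012),("roll1",z)],True)
```

```text
34.0 [ 0.4652 -0.1496  0.1252] [-2.343e+00 -2.090e+00  2.000e-03] 0.6265986945577023 [-0.3 -1.1 -0.1]
wrist spindle1 0.94 px 321 50 xyz [ 0.4767 -0.0219  0.012 ]
wrist spindle1 0.57 px 325 180 xyz [ 0.4689 -0.1129  0.012 ]
wrist spindle1 0.37 px 357 53 xyz [ 0.5007 -0.0269  0.012 ]
wrist roll1 0.93 px 325 290 xyz [ 0.4652 -0.1493  0.1162]
wrist roll1 0.65 px 327 57 xyz [ 0.4775 -0.0499  0.1162]
```

View pics/w10.png

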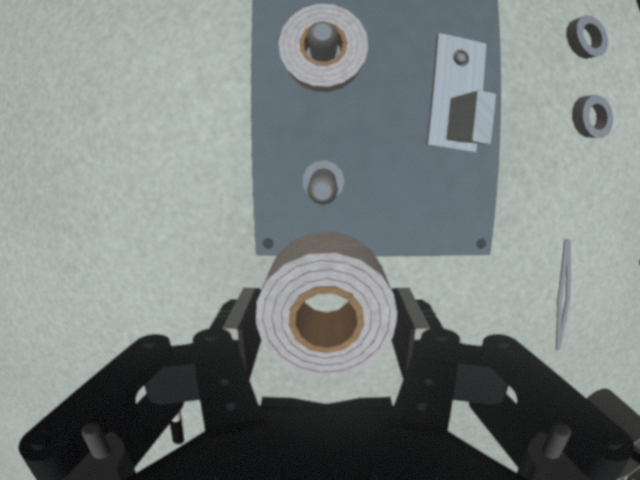

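The picture shows the first roll home on spindle B, the second held level, and spindle A at (323,182), almost the same view as before the first placing.

>>> servo_tool:
  series:
    - [0, 0.22, 0, 0, 0, 0, 1]
    - [0, 0.22, 0, 0, 0, 0, 1]
    - [0, 0.22, 0, 0, 0, 0, 1]
    - [0, 0.22, -0.2, 0, 0, 0, 1]
    - [0, 0.22, -0.35, 0, 0, 0, 1]
    - [0, 0.22, -0.45, 0, 0, 0, 1]
    - [0, 0.22, -0.55, 0, 0, 0, 1]
    - [0, 0.22, -0.64, 0, 0, 0, 1]
    - [0, 0.22, -0.7, 0, 0, 0, 1]
    - [0, 0.22, -0.7, 0, 0, 0, 1]
    - [0, 0.22, -0.7, 0, 0, 0, 1]

```text
time: 35.3
tool_pos: [0.4665, -0.1168, 0.0219]
tcp_rot: [-2.344, -2.09, -0.0]
wrist_force: [-2.3, 3.4, 5.6]
width: 0.626
grip_force: 51.9
```

>>> servo_tool:
  series:
    - [0, 0, 0, 0, 0, 0, 0.15]
    - [0, 0, 0, 0, 0, 0, 0.15]
    - [0, 0, 0, 0, 0, 0, 0.15]
    - [0, 0, 0, 0, 0, 0, 0.15]
    - [0, 0, 0.25, 0, 0, 0, 0.15]
    - [0, 0, 0.5, 0, 0, 0, 0.15]
    - [0, 0, 0.8, 0, 0, 0, 0.3]
    - [0.8, 0, 0.8, 0, 0, 0, 0.3]
    - [0.8, 0, 0.8, 0, 0, 0, 0.3]
    - [0.8, 0, 0.8, 0, 0, 0, 0.3]
    - [0.8, 0, 0.8, 0, 0, 0, 0.3]

```text
time: 36.4
tool_pos: [0.5894, -0.1166, 0.1417]
tcp_rot: [2.342, 2.092, 0.002]
wrist_force: [-0.4, -0.2, -0.1]
width: 0.701
grip_force: 0.0
```

>>> servo_tool:
  series:
    - [0.75, 0.1, -0.2, 0, 0, 0, 0.3]
    - [0.75, 0.1, -0.2, 0, 0, 0, 0.3]
    - [0.75, 0.1, -0.2, 0, 0, 0, 0.3]
    - [0.75, 0.1, -0.2, 0, 0, 0, 0.3]
    - [0.75, 0.1, -0.2, 0, 0, 0, 0.3]
    - [0.75, 0.1, -0.2, 0, 0, 0, 0.3]

```text
time: 37.0
tool_pos: [0.6974, -0.1017, 0.1114]
tcp_rot: [-2.344, -2.091, 0.002]
wrist_force: [-0.3, -0.1, -0.6]
width: 0.699
grip_force: 0.0
```

Run:
```python
from h import *
s=bot.read_state(); print(s["time"],s["tool_pos"].round(4),s["tcp_rot"].round(3),s["width"],s["wrist_force"].round(1))
im=bot.read_camera("wrist"); i=bot.camera_info("wrist"); cv2.imwrite("pics/w11.png",im[:,:,::-1])
marks("wrist",[("keeper1",0)],True)
for n in bot.trace("keeper1","wrist")[:3]:
    m=n["mask"].astype(np.uint8); (u,v),r=cv2.minEnclosingCircle(max(cv2.findContours(m,0,2)[0],key=cv2.contourArea)); print(n["score"],u,v,r,onz(i,u,v,.01,True))
marks("top",[("roll1",.012)])
```

```text
37.0 [ 0.6974 -0.1017  0.1114] [-2.344e+00 -2.091e+00  2.000e-03] 0.698812705325376 [-0.3 -0.1 -0.6]
wrist keeper1 0.92 px 319 196 xyz [ 0.6964 -0.0749  0.    ]
wrist keeper1 0.57 px 315 97 xyz [ 0.7016 -0.0067  0.    ]
0.73 317.72540283203125 199.57139587402344 28.488805770874023 [ 0.69532346 -0.07591551  0.01      ]
0.72 310.6705322265625 95.87922668457031 29.060361862182617 [ 0.69884652 -0.00690211  0.01      ]
top roll1 0.69 px 343 210 xyz [ 0.5665 -0.0557  0.012 ]
top roll1 0.45 px 324 252 xyz [ 0.479  -0.0197  0.012 ]
```

View pics/w11.png

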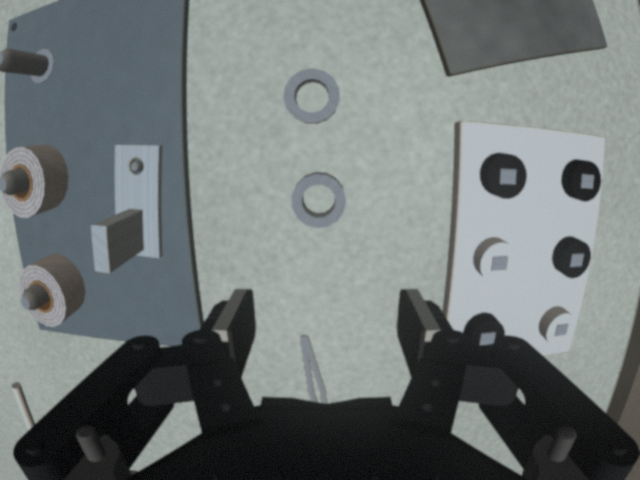

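Both rolls stand on their spindles at (35,180) and (52,290), and the nearest keeper is at (319,200), about (.6955,-.0755). I'll grasp it now.

>>> servo_tool:
  series:
    - [-0.01, 0.175, 0, 0, 0, 0, 0.3]
    - [-0.01, 0.175, -0.2, 0, 0, 0, 0.3]
    - [-0.01, 0.175, -0.4, 0, 0, 0, 0.3]
    - [-0.01, 0.175, -0.6, 0, 0, 0, 0.3]
    - [-0.01, 0.175, -0.72, 0, 0, 0, 0.3]
    - [-0.01, 0.175, -0.72, 0, 0, 0, 0.3]
    - [-0.01, 0.175, -0.72, 0, 0, 0, 0.3]
    - [-0.01, 0.175, -0.72, 0, 0, 0, 1]
    - [-0.01, 0.175, -0.72, 0, 0, 0, 1]
    - [-0.01, 0.175, -0.72, 0, 0, 0, 1]
    - [-0.01, 0.175, -0.72, 0, 0, 0, 1]
    - [-0.01, 0.175, -0.72, 0, 0, 0, 1]
    - [-0.01, 0.175, -0.5, 0, 0, 0, 1]
    - [-0.01, 0.175, -0.3, 0, 0, 0, 1]
    - [-0.01, 0.175, -0.1, 0, 0, 0, 1]
    - [-0.01, 0.175, 0, 0, 0, 0, 1]
    - [-0.01, 0.175, 0, 0, 0, 0, 1]
    - [-0.01, 0.175, 0, 0, 0, 0, 1]
  newtons: 60

```text
time: 39.1
tool_pos: [0.6971, -0.0751, 0.1107]
tcp_rot: [-2.344, -2.092, 0.0]
wrist_force: [0.0, 0.6, -1.0]
width: 0.416
grip_force: 60.0
```

Run:
```python
from h import *
s=bot.read_state(); z=s["tool_pos"][2]-.003; print(s["time"],s["tool_pos"].round(4),s["tcp_rot"].round(3),s["width"])
i=bot.camera_info("wrist"); marks("wrist",[("keeper1",z)],True)
for n in bot.trace("keeper1","wrist")[:3]:
    m=n["mask"].astype(np.uint8); c=max(cv2.findContours(m,0,2)[0],key=cv2.contourArea); (u,v),r=cv2.minEnclosingCircle(c); print(n["score"],u,v,r,onz(i,u,v,z+.01,True), n["box"])
```

```text
39.1 [ 0.6971 -0.0751  0.1107] [-2.344 -2.092  0.   ] 0.41627915560621603
wrist keeper1 0.94 px 327 294 xyz [ 0.6979 -0.0739  0.1077]
wrist keeper1 0.82 px 319 137 xyz [ 0.7023 -0.0082  0.1077]
0.7 316.1418762207031 135.5824737548828 28.901578903198242 [ 0.70153334 -0.00745723  0.11773805] [0.4531, 0.2342, 0.542, 0.3429]
0.67 299.5 0.5 23.505416870117188 [0.70135452 0.04500835 0.11773805] [0.4313, 0.0, 0.505, 0.0385]
0.67 129.0 178.0 188.48883056640625 [ 0.62429394 -0.01193194  0.11773805] [0.0013, 0.0052, 0.3244, 0.7617]
```

>>> servo_tool:
  series:
    - [-0.766, -0.135, 0, 0, 0, 0, 1]
    - [-0.766, -0.135, 0, 0, 0, 0, 1]
    - [-0.766, -0.135, 0, 0, 0, 0, 1]
    - [-0.766, -0.135, 0, 0, 0, 0, 1]
    - [-0.766, -0.135, 0, 0, 0, 0, 1]

```text
time: 39.75
tool_pos: [0.5825, -0.0954, 0.1106]
tcp_rot: [-2.344, -2.091, 0.0]
wrist_force: [0.7, -0.3, -0.9]
width: 0.417
grip_force: 60.1
```

>>> servo_tool:
  series:
    - [-0.766, -0.135, 0, 0, 0, 0, 1]
    - [-0.766, -0.135, 0, 0, 0, 0, 1]
    - [-0.766, -0.135, 0, 0, 0, 0, 1]
    - [-0.766, -0.135, 0, 0, 0, 0, 1]
    - [-0.766, -0.135, 0, 0, 0, 0, 1]
    - [-0.766, -0.135, -0.1, 0, 0, 0, 1]
    - [-0.766, -0.135, -0.2, 0, 0, 0, 1]
    - [-0.766, -0.135, -0.27, 0, 0, 0, 1]
    - [-0.766, -0.135, -0.32, 0, 0, 0, 1]
    - [-0.766, -0.135, -0.37, 0, 0, 0, 1]
    - [-0.766, -0.135, -0.42, 0, 0, 0, 1]
    - [-0.766, -0.135, -0.43, 0, 0, 0, 1]
    - [-0.766, -0.135, -0.43, 0, 0, 0, 1]
    - [-0.766, -0.135, -0.43, 0, 0, 0, 1]

```text
time: 41.15
tool_pos: [0.4684, -0.1143, 0.0482]
tcp_rot: [-2.343, -2.09, -0.003]
wrist_force: [-3.9, 7.3, 13.1]
width: 0.414
grip_force: 61.5
```

>>> servo_tool:
  series:
    - [0, 0, 0, 0, 0, 0, 0.3]
    - [0, 0, 0, 0, 0, 0, 0.3]
    - [0, 0, 0, 0, 0, 0, 0.3]
    - [0, 0, 0, 0, 0, 0, 0.3]
    - [0, 0, 0.2, 0, 0, 0, 0.3]
    - [0, 0, 0.45, 0, 0, 0, 0.3]
    - [0, 0, 0.45, 0, 0, 0, 0.3]
    - [0.8, 0.3, 0.45, 0, 0, 0, 0.3]
    - [0.8, 0.3, 0.45, 0, 0, 0, 0.3]
    - [0.8, 0.3, 0.45, 0, 0, 0, 0.3]
    - [0.8, 0.3, 0.45, 0, 0, 0, 0.3]
    - [0.8, 0.3, 0.45, 0, 0, 0, 0.3]

```text
time: 42.35
tool_pos: [0.5872, -0.0705, 0.1131]
tcp_rot: [-2.342, -2.092, 0.003]
wrist_force: [-0.7, 0.3, -1.1]
width: 0.699
grip_force: 0.0
```

>>> servo_tool:
  series:
    - [0.74, 0.25, 0, 0, 0, 0, 0.3]
    - [0.74, 0.25, 0, 0, 0, 0, 0.3]
    - [0.74, 0.25, 0, 0, 0, 0, 0.3]
    - [0.74, 0.25, 0, 0, 0, 0, 0.3]
    - [0.74, 0.25, 0, 0, 0, 0, 0.3]
    - [0.74, 0.25, 0, 0, 0, 0, 0.3]

```text
time: 42.95
tool_pos: [0.6966, -0.034, 0.1137]
tcp_rot: [-2.344, -2.09, 0.003]
wrist_force: [0.0, -0.3, -0.1]
width: 0.701
grip_force: 0.0
```

Run:
```python
from h import *
s=bot.read_state(); print(s["time"],s["tool_pos"].round(4),s["tcp_rot"].round(3),s["width"],s["wrist_force"].round(1))
i=bot.camera_info("wrist"); marks("wrist",[("keeper1",0)],True)
for n in bot.trace("keeper1","wrist")[:2]:
    m=n["mask"].astype(np.uint8); (u,v),r=cv2.minEnclosingCircle(max(cv2.findContours(m,0,2)[0],key=cv2.contourArea)); print(n["score"],u,v,r,onz(i,u,v,.01,True))
marks("top",[("keeper1",0.042),("roll1",.012)])
marks("scene",[("keeper1",0.042),("roll1",.012)])
```

```text
42.95 [ 0.6966 -0.034   0.1137] [-2.344 -2.09   0.003] 0.7010459974791493 [ 0.  -0.3 -0.1]
wrist keeper1 0.75 px 324 195 xyz [ 0.698  -0.0077  0.    ]
wrist keeper1 0.64 px 308 46 xyz [0.6999 0.098  0.    ]
wrist keeper1 0.63 px 74 369 xyz [ 0.4217 -0.1476  0.    ]
0.95 324.8294677734375 197.68496704101562 27.63167381286621 [ 0.69893123 -0.00774159  0.01      ]
0.58 306.8252868652344 43.918243408203125 28.930124282836914 [0.69917744 0.09696079 0.01      ]
top keeper1 0.61 px 135 233 xyz [0.5022 0.3566 0.042 ]
top keeper1 0.5 px 269 148 xyz [0.6847 0.0993 0.042 ]
scene keeper1 0.82 px 329 347 xyz [ 0.7221 -0.0055  0.042 ]
scene keeper1 0.66 px 386 341 xyz [0.7195 0.0857 0.042 ]
scene keeper1 0.63 px 261 228 xyz [ 0.4654 -0.1107  0.042 ]
scene roll1 0.69 px 259 237 xyz [ 0.4638 -0.1173  0.012 ]
```

>>> servo_tool:
  series:
    - [0.01, 0.175, 0, 0, 0, 0, 0.3]
    - [0.01, 0.175, -0.2, 0, 0, 0, 0.3]
    - [0.01, 0.175, -0.4, 0, 0, 0, 0.3]
    - [0.01, 0.175, -0.6, 0, 0, 0, 0.3]
    - [0.01, 0.175, -0.735, 0, 0, 0, 0.3]
    - [0.01, 0.175, -0.735, 0, 0, 0, 0.3]
    - [0.01, 0.175, -0.735, 0, 0, 0, 0.3]
    - [0.01, 0.175, -0.735, 0, 0, 0, 1]
    - [0.01, 0.175, -0.735, 0, 0, 0, 1]
    - [0.01, 0.175, -0.735, 0, 0, 0, 1]
    - [0.01, 0.175, -0.735, 0, 0, 0, 1]
    - [0.01, 0.175, -0.735, 0, 0, 0, 1]
    - [0.01, 0.175, -0.5, 0, 0, 0, 1]
    - [0.01, 0.175, -0.3, 0, 0, 0, 1]
    - [0.01, 0.175, -0.1, 0, 0, 0, 1]
    - [0.01, 0.175, 0, 0, 0, 0, 1]
    - [0.01, 0.175, 0, 0, 0, 0, 1]
    - [0.01, 0.175, 0, 0, 0, 0, 1]

```text
time: 45.2
tool_pos: [0.6997, -0.0069, 0.1136]
tcp_rot: [-2.344, -2.092, 0.001]
wrist_force: [0.8, -0.2, -1.4]
width: 0.399
grip_force: 60.0
```

>>> servo_tool:
  series:
    - [-0.74, -0.058, 0, 0, 0, 0, 1]
    - [-0.74, -0.058, 0, 0, 0, 0, 1]
    - [-0.74, -0.058, 0, 0, 0, 0, 1]
    - [-0.74, -0.058, 0, 0, 0, 0, 1]
    - [-0.74, -0.058, 0, 0, 0, 0, 1]

```text
time: 45.7
tool_pos: [0.5895, -0.0156, 0.1135]
tcp_rot: [-2.344, -2.092, -0.0]
wrist_force: [0.6, 0.3, -0.5]
width: 0.396
grip_force: 60.1
```

>>> servo_tool:
  series:
    - [-0.74, -0.058, 0, 0, 0, 0, 1]
    - [-0.74, -0.058, 0, 0, 0, 0, 1]
    - [-0.74, -0.058, 0, 0, 0, 0, 1]
    - [-0.74, -0.058, 0, 0, 0, 0, 1]
    - [-0.74, -0.058, 0, 0, 0, 0, 1]
    - [-0.74, -0.058, -0.1, 0, 0, 0, 1]
    - [-0.74, -0.058, -0.2, 0, 0, 0, 1]
    - [-0.74, -0.058, -0.27, 0, 0, 0, 1]
    - [-0.74, -0.058, -0.32, 0, 0, 0, 1]
    - [-0.74, -0.058, -0.37, 0, 0, 0, 1]
    - [-0.74, -0.058, -0.42, 0, 0, 0, 1]
    - [-0.74, -0.058, -0.435, 0, 0, 0, 1]
    - [-0.74, -0.058, -0.435, 0, 0, 0, 1]
    - [-0.74, -0.058, -0.435, 0, 0, 0, 1]

```text
time: 47.1
tool_pos: [0.4785, -0.0244, 0.0493]
tcp_rot: [2.344, 2.091, 0.001]
wrist_force: [-0.1, -0.2, -0.6]
width: 0.397
grip_force: 60.2
```

>>> servo_tool:
  series:
    - [0, 0, -0.01, 0, 0, 0, 1]
    - [0, 0, -0.01, 0, 0, 0, 0.3]
    - [0, 0, -0.01, 0, 0, 0, 0.3]
    - [0, 0, -0.01, 0, 0, 0, 0.3]
    - [0, 0, -0.01, 0, 0, 0, 0.3]
    - [0, 0, 0.2, 0, 0, 0, 0.3]
    - [0, 0, 0.45, 0, 0, 0, 0.3]
    - [0, 0, 0.8, 0, 0, 0, 0.3]
    - [0, -0.7, 0.8, 0, 0, 0, 0.3]
    - [0, -0.7, 0.8, 0, 0, 0, 0.3]
    - [0, -0.7, 0.8, 0, 0, 0, 0.3]
    - [0, -0.7, 0.8, 0, 0, 0, 0.3]
    - [0, -0.7, 0.8, 0, 0, 0, 0.3]

```text
time: 48.4
tool_pos: [0.4777, -0.1287, 0.1684]
tcp_rot: [-2.343, -2.09, 0.0]
wrist_force: [-0.7, -0.1, -0.4]
width: 0.699
grip_force: 0.0
```

Run:
```python
from h import *
s=bot.read_state(); print(s["time"],s["tool_pos"].round(4),s["tcp_rot"].round(3),s["width"],s["wrist_force"].round(1))
i=bot.camera_info("wrist"); marks("wrist",[("keeper1",.042),("roll1",.012),("guide_hole",.012),("spindle1",.012)],True)
for nm,z in(("keeper1",.058),("roll1",.042)):
  for n in bot.trace(nm,"wrist")[:2]:
    m=n["mask"].astype(np.uint8); (u,v),r=cv2.minEnclosingCircle(max(cv2.findContours(m,0,2)[0],key=cv2.contourArea)); print(nm,n["score"],u,v,r,onz(i,u,v,z,True), "px/mm size", r)
X=np.array([[.4675,-.1144],[.4777,-.025]])
for x in X: print("keeper top centre/underside px",proj(i,[*x,.058],True),proj(i,[*x,.042],True))
# tops: compare edge ellipse of keeper via scene camera
marks("scene",[("keeper1",.042),("roll1",.012),("core1",.003),("guide_hole",.012)])
```

```text
48.4 [ 0.4777 -0.1287  0.1684] [-2.343 -2.09   0.   ] 0.6989214752903788 [-0.7 -0.1 -0.4]
wrist keeper1 0.97 px 313 212 xyz [ 0.4696 -0.1159  0.042 ]
wrist keeper1 0.74 px 429 93 xyz [ 0.5642 -0.036   0.042 ]
wrist keeper1 0.43 px 528 299 xyz [ 0.6498 -0.2131  0.042 ]
wrist roll1 0.95 px 312 92 xyz [ 0.4784 -0.0244  0.012 ]
wrist roll1 0.55 px 310 204 xyz [ 0.4662 -0.115   0.012 ]
wrist guide_hole 0.86 px 431 93 xyz [ 0.575  -0.0327  0.012 ]
wrist spindle1 0.81 px 313 92 xyz [ 0.4791 -0.0247  0.012 ]
wrist spindle1 0.66 px 310 201 xyz [ 0.4668 -0.1119  0.012 ]
keeper1 0.9 310.87518310546875 213.45291137695312 26.83733367919922 [ 0.46902848 -0.11333869  0.058     ] px/mm size 26.83733367919922
keeper1 0.75 310.20928955078125 85.3091049194336 27.218143463134766 [ 0.47913346 -0.0253309   0.058     ] px/mm size 27.218143463134766
roll1 0.79 310.5837707519531 209.68324279785156 38.2541618347168 [ 0.46811333 -0.11372236  0.042     ] px/mm size 38.2541618347168
roll1 0.63 309.5358581542969 89.09632873535156 38.2297248840332 [ 0.47791898 -0.02574848  0.042     ] px/mm size 38.2297248840332
k
[... 199 characters left out ...]
(308.03254107755646), np.float64(85.09961347785492)) (np.float64(309.11082655941004), np.float64(88.12943811813582))
scene keeper1 0.78 px 387 339 xyz [0.7161 0.0879 0.042 ]
scene keeper1 0.61 px 310 230 xyz [ 0.4791 -0.0167  0.042 ]
scene keeper1 0.57 px 263 229 xyz [ 0.4689 -0.1053  0.042 ]
scene roll1 0.95 px 304 241 xyz [ 0.4828 -0.028   0.012 ]
scene roll1 0.87 px 260 236 xyz [ 0.4618 -0.1145  0.012 ]
scene roll1 0.48 px 385 339 xyz [0.703  0.0914 0.012 ]
scene core1 0.64 px 91 240 xyz [ 0.4349 -0.4556  0.003 ]
scene core1 0.53 px 110 250 xyz [ 0.4642 -0.4114  0.003 ]
scene core1 0.49 px 123 253 xyz [ 0.4738 -0.3837  0.003 ]
scene guide_hole 0.83 px 309 282 xyz [ 0.5778 -0.027   0.012 ]
```

```bash
python3 -c "
from workcell import bot
print(bot.finish_job())"
```

```text
the job is handed in; nothing more can be done
None
```

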